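# Clamp the rail stop and tighten the gear housing cover in cross order

### The job

Slide the yellow stop up against the blue gear housing and flip its red cam lever down flat to clamp it, before you turn any knob. Then bring down the cover evenly: turn the two loose red wing knobs clockwise to their yellow halfway marks, and only then tighten all four knobs fully to the green marks in cross order, each knob followed by the one opposite it. Leave the other things on the bench where they are.

Things in the scene. Friction and masses are not known exactly. Their poses are not given: they have to be found in the camera images.
- fixture: grey base plate 280 x 480 x 12 mm, fixed to the bench, placed and turned anew each time; carries a round blue gear housing. Origin: on the bench under the housing's centre. Its +y points from there along the steel rail of the sliding stop; its -x side is roughly the robot's side. z up.
- cover: round grey cover, 260 mm across, upper face 72 mm above the bench; fixed, its yaw drawn anew each time. Origin: centre of its underside, 58 mm above the bench. A stub in its middle, 44 mm across, rises 12 mm (its thin pin 24 mm). Four wing knobs, axes 85 mm from the centre: red at the cover's +x and -x, black at +y and -y (same colour = opposite).
- stop (a joint): slide of the yellow stop along its rail in m: 0 = far out, 0.055 = fully home, its black rubber nose touching the housing (end of travel). It starts between 0 and 0.025 and moves towards the housing (fixture's -y). About 4 N of friction; it stays where it is left.
- stop_grip (a point): grip point in the yellow stop's upright post, 36 mm (fixture x) by 26 mm (fixture y), 78 mm above the bench. The post's top is 18 mm above this point; its sides are free to 22 mm below it (a low nose runs from there to the housing). Axes parallel to the fixture's. The cam lever stands beside the post, on the fixture's -x side.
- cam_lever (a joint): angle of the red cam lever of the stop in rad: 0 = fully open (standing 75 degrees above level), 1.31 = fully closed (level, end of travel). It starts between 0 and 0.15. About 0.08 N m of friction; it stays where it is left.
- lever_tip (a point): centre of the thick end of the red cam lever, 20 mm wide along the fixture's y, 16 mm thick, 26 mm long along the lever; 74 mm from the pivot. It swings up and over towards the fixture's -x, in the plane of fixture x and z. A grip across its 20 mm width lets it turn between the fingers.
- lever_pivot (a point): pivot of the cam lever, 52 mm above the bench; axis along the fixture's y. It rides with the stop. Lever closed: tip 74 mm from here along the fixture's -x, at this height.
- knob_red_1 (a joint): turn of red wing knob 1 in rad, clockwise from above: 0 = loose (white mark), 0.7 = halfway (yellow mark), 1.4 = fully tight (green mark, end of travel). Starts loose, 0 to 0.12. About 0.08 N m of friction; it stays where it is left.
- knob_red_1_grip (a point): grip point of that knob (at the cover's +x): on its upright axis, 30 mm above the cover. Its wing is a bar 66 mm long (this point's x), 14 mm thick, 30 mm high, from 16 mm below to 14 mm above this point; the white +x end is the pointer. Marks lie 38 mm from the axis, the green one straight outward from the cover's centre. The point turns with the knob.
- knob_red_2 (a joint): turn of red wing knob 2 in rad, clockwise from above: 0 = loose (white mark), 0.7 = halfway (yellow mark), 1.4 = fully tight (green mark, end of travel). Starts loose, 0 to 0.12. About 0.08 N m of friction; it stays where it is left.
- knob_red_2_grip (a point): grip point of that knob (at the cover's -x): on its upright axis, 30 mm above the cover. Its wing is a bar 66 mm long (this point's x), 14 mm thick, 30 mm high, from 16 mm below to 14 mm above this point; the white +x end is the pointer. Marks lie 38 mm from the axis, the green one straight outward from the cover's centre. The point turns with the knob.
- knob_black_1 (a joint): turn of black wing knob 1 in rad, clockwise from above: 0 = loose (white mark), 0.7 = halfway (yellow mark), 1.4 = fully tight (green mark, end of travel). Starts about halfway, 0.6 to 0.8. About 0.08 N m of friction; it stays where it is left.
- knob_black_1_grip (a point): grip point of that knob (at the cover's +y): on its upright axis, 30 mm above the cover. Its wing is a bar 66 mm long (this point's x), 14 mm thick, 30 mm high, from 16 mm below to 14 mm above this point; the white +x end is the pointer. Marks lie 38 mm from the axis, the green one straight outward from the cover's centre. The point turns with the knob.
- knob_black_2 (a joint): turn of black wing knob 2 in rad, clockwise from above: 0 = loose (white mark), 0.7 = halfway (yellow mark), 1.4 = fully tight (green mark, end of travel). Starts about halfway, 0.6 to 0.8. About 0.08 N m of friction; it stays where it is left.
- knob_black_2_grip (a point): grip point of that knob (at the cover's -y): on its upright axis, 30 mm above the cover. Its wing is a bar 66 mm long (this point's x), 14 mm thick, 30 mm high, from 16 mm below to 14 mm above this point; the white +x end is the pointer. Marks lie 38 mm from the axis, the green one straight outward from the cover's centre. The point turns with the knob.
- bearing: bystander, to be left alone: steel bearing ring, 62 mm across, 20 mm high, on the base plate. Origin: underside.
- bushing: bystander, to be left alone: brass flanged bushing, 44 mm across, 40 mm high, on the base plate. Origin: underside.
- bottle: bystander, to be left alone: green bottle, 56 mm across, 130 mm high. Origin: underside.
- spray_can: bystander, to be left alone: orange can, 60 mm across, 160 mm high. Origin: underside.
- wrench: bystander, to be left alone: steel wrench, 200 mm long. Origin: underside.
- screwdriver: bystander, to be left alone: screwdriver with blue handle, 200 mm long. Origin: underside.
- pinion: bystander, to be left alone: dark steel gear, 78 mm across, 35 mm high. Origin: underside.

How it is judged:
On the way, in this order (a step that is already met when the one before it is completed fails the run):
1. the stop is home against the housing while its lever is still open and the red knobs are loose (value of joint stop above 0.051 m and value of joint cam_lever below 0.6 rad and value of joint each of knob_red_1, knob_red_2 below 0.4 rad), for 0.1 s.
2. the lever is closed, clamping the stop at the housing, before any knob has been turned (value of joint stop above 0.051 m and value of joint cam_lever above 1.16 rad and value of joint each of knob_red_1, knob_red_2 below 0.4 rad and value of joint each of knob_black_1, knob_black_2 below 1 rad), for 0.1 s.
3. all four knobs stand about halfway: the red ones have been brought up, none is tight yet (value of joint knob_red_1 between 0.45 and 0.98 rad and value of joint knob_red_2 between 0.45 and 0.98 rad and value of joint knob_black_1 between 0.45 and 0.98 rad and value of joint knob_black_2 between 0.45 and 0.98 rad), for 0.1 s.
4. one opposite pair of knobs is fully tight while the other pair still stands about halfway (((value of joint each of knob_red_1, knob_red_2 above 1.27 rad and value of joint knob_black_1 between 0.45 and 0.98 rad and value of joint knob_black_2 between 0.45 and 0.98 rad) or (value of joint each of knob_black_1, knob_black_2 above 1.27 rad and value of joint knob_red_1 between 0.45 and 0.98 rad and value of joint knob_red_2 between 0.45 and 0.98 rad))), for 0.1 s.
5. all four knobs are fully tight (value of joint each of knob_red_1, knob_red_2, knob_black_1, knob_black_2 above 1.27 rad), for 0.1 s.
At the end, for the whole second after the job is handed in: The stop is home against the housing (within 4 mm), its cam lever closed (within 0.15 rad of level) and all four knobs fully tight (within 0.13 rad of their end of travel) (all of step 5 and value of joint stop above 0.051 m and value of joint cam_lever above 1.16 rad); the robot touches nothing.
It fails at once if a knob is run tight while a red one is still loose (value of joint any of knob_red_1, knob_red_2, knob_black_1, knob_black_2 above 1.2 rad and value of joint any of knob_red_1, knob_red_2 below 0.4 rad).
It fails at once if a bystander is moved by more than 30 mm (distance of any of bearing, bushing, bottle, spray_can, wrench, screwdriver, pinion from where it was at the start of the episode above 0.03 m).
It also fails if it takes over 72 s, if anything falls off the work surface, if the arm or the gripper's body presses on something with over 40 N, if the wrist force passes 120 N, or if a joint passes its speed limit or range.

### The arm

A 7-joint arm with a two-finger parallel gripper is mounted at the origin on the work surface. World frame = base frame: x ahead of the robot, y to its left, z up, the work surface at z = 0. Lengths are in m, angles in rad, forces in N, time in s.
With the tool pointing down it reaches from about 0.4 to 0.875 m from the base axis. Payload 19.3 kg.
Tool frame: the origin (TCP) lies on the centre line of the jaws, within the pads' length; the fingertips stand 25 mm ahead of it and the grasp point (between the pads) lies 6 mm ahead of it (tips_ahead is the distance from the TCP to the fingertips, in m); z points along the fingers, y is the direction in which the jaws open and shut (so a half turn about z gives the same grasp; the last joint's range is limited). The gripper opens to 85 mm and grips with 20 to 120 N. Pads are 22 mm wide; open, the fingers measure 114 mm over their backs; the gripper's body (76 mm by 85 mm) begins 54 mm behind the grasp point. The pads swing forward as they close: fully open they stand 13 mm farther back than shut.
Start: joints at [-1.408, 0.521, -0.036, 1.599, 0.021, 1.021, -0.113], TCP at [0.144, 0.608, 0.256] pointing down, gripper open.
Joint ranges: [-2.91, 2.91], [-0.3, 2.13], [-1.5, 1.42], [0.17, 2.43], [-1.26, 4.41], [0.16, 1.93], [-2.52, 2.52]. Speed limits (rad/s): [1.89, 1.89, 2.39, 2.39, 3.01, 3.01, 3.01].

### API

Orientations are given as [roll, pitch, yaw] about the fixed x, y, z axes, in that order (R = Rz(yaw) Ry(pitch) Rx(roll)).
In Python, from workcell import observe, grab_frame, job_done, outline_of, tips_ahead gives the robot as it stands. The module is installed in compiled form; this text tells all that it offers.
- The arm moves only by the tool move_arm, never from a script. Its argument "motion" is a list of rows, each a list of 2 entries, a list of its own where there are three numbers: the shift along the world's x, y, z in mm, then the turn, a rotation vector about the world's x, y, z in rad. A call has 1 to 12 rows; each row is the pose to reach, as a shift and turn from the pose commanded when the call began; what a row does not reach only later rows make up. A row lasts 1/8 s, in which the tool goes at most 62.5 mm and 10.7 degrees, less where a joint would pass 70% of its speed; a pose out of reach is approached as far as the arm can. A call with a gripper value outside its range is refused whole. "jaw" is the finger opening in mm, from 0 to 85.4, set as the call begins (left out, the last holds). The fingers move at their own pace and stop on an object; "grip_force" is the grip in N (left out, the last holds). Time passes only in rows, so rows that repeat a pose let the fingers close. It gives the time, the measured TCP pose, the force and the opening at its end, in the units of the state.
- observe(): the state, without advancing time (a new reading comes with each control period).
- grab_frame(name): name is "side" or "top"; returns a dict with "frame" (420x560x3 uint8, red, green, blue), "fx", "fy", "cx", "cy" (pixels), "T" (4x4, takes a point from camera to world coordinates). Camera axes: x right, y down, z forward; pixel columns grow to the right and rows downward; lengths in m; the calibration is good to about 2 mm. A picture is of the moment at which its call begins. There is no depth.
- job_done(): hands the job in, once; it reports no verdict.
Trained networks look in the newest picture that a camera, given by its name, has taken for a name from the list of things; names that differ only in an ending like _2 or _b are one class to them, and where a whole thing is asked for, a point or a joint stands for the part that bears it (a point fixed in the world has none). Each returns a list of dicts, best first, with "score" (0 to 1); they miss things now and then, are a little off and sometimes report something else, mostly with a low value. They report only what shows in the picture. A call takes as long as a camera call.
- outline_of(label, camera): "pixels" (420x560 bool, what is visible of it) and "pixel" ([column, row] in pixels, amid what is visible of it).
The state is a dict: "clock": time; "qpos": joint angles; "qd": joint speeds; "joint_efforts": joint torques, N m; "position": TCP position; "tool_rot": TCP orientation; "force": force on the tool from outside, world axes, zero at the start; "moment": the same for the moment, N m; "grip_width": finger opening in m.
Only numpy, scipy, OpenCV 4.12 (cv2) and the standard library are available. Lean on these libraries where they do the work, as an engineer would, in place of code of your own. Each camera call takes 0.05 s, during which the arm holds its last target.

## Working session

There is one attempt and no reset: what is moved stays moved. The work goes in short steps, Python scripts to look and compute and a tool call to move; the robot and the scene stay as the last step left them, time stands still between calls to the robot, and variables do not carry over. Pictures are saved under pics/ and viewed, and the job is handed in when it is done.

Besides the shell and the picture viewer there is one more tool, called by a JSON object that holds its "api" and its "payload". move_arm: Moves the arm, as the interface text tells. Its arguments: {"type":"object","properties":{"motion":{"type":"array"},"jaw":{"type":"number"},"grip_force":{"type":"number"}},"required":["motion"]}

```bash
mkdir -p pics; ls; cat > h.py <<'E'
import numpy as np, cv2
from workcell import observe, grab_frame, job_done, outline_of, tips_ahead
def proj(f,P):
    T=np.linalg.inv(np.array(f["T"])); p=T[:3,:3]@np.asarray(P,float)+T[:3,3]
    return np.array([f["fx"]*p[0]/p[2]+f["cx"], f["fy"]*p[1]/p[2]+f["cy"]])
def ray(f,uv):
    T=np.array(f["T"]); d=np.array([(uv[0]-f["cx"])/f["fx"],(uv[1]-f["cy"])/f["fy"],1.])
    return T[:3,3], T[:3,:3]@d
def atz(f,uv,z):
    o,d=ray(f,uv); return o+d*(z-o[2])/d[2]
def tri(f1,a,f2,b):
    o1,d1=ray(f1,a);o2,d2=ray(f2,b)
    A=np.stack([d1,-d2],1); s=np.linalg.lstsq(A,o2-o1,rcond=None)[0]
    p,q=o1+d1*s[0],o2+d2*s[1]; return (p+q)/2,np.linalg.norm(p-q)
def save(f,name,box=None,k=1):
    im=f["frame"][:,:,::-1]
    if box: im=im[box[1]:box[3],box[0]:box[2]]
    im=cv2.resize(im,None,fx=k,fy=k,interpolation=cv2.INTER_CUBIC); cv2.imwrite("pics/"+name,im)
E
python3 - <<'E'
from h import *
import pickle
s=observe(); print({k:np.round(v,3) for k,v in s.items()}); print(tips_ahead)
F={}
for n in("side","top"):
    f=grab_frame(n);F[n]=f; save(f,n+"0.png"); print(n,f["fx"],f["cx"],f["cy"],np.round(f["T"],3).tolist())
    for l in["fixture","cover","stop_grip","lever_tip","knob_red_1_grip","knob_black_1_grip"]:
        print(n,l,[(round(o["score"],2),np.round(o["pixel"]).tolist(),int(np.sum(o["pixels"]))) for o in outline_of(l,n)])
pickle.dump(F,open("F0.pkl","wb"))
E
```

```text
pics
{'clock': np.float64(0.0), 'qpos': array([-1.408,  0.522, -0.036,  1.6  ,  0.021,  1.021, -0.113]), 'qd': array([0.001, 0.   , 0.   , 0.002, 0.001, 0.001, 0.001]), 'joint_efforts': array([-2.0000e-03, -9.2711e+01,  1.9790e+00, -3.6993e+01,  1.8000e-02,
        8.0000e-03,  0.0000e+00]), 'position': array([0.144, 0.608, 0.256]), 'tool_rot': array([-3.14 ,  0.   ,  2.909]), 'force': array([ 0.93 , -0.834,  0.263]), 'moment': array([0.031, 0.039, 0.019]), 'grip_width': np.float64(0.085)}
0.025
side 432.8404127180158 277.00934066433126 204.97952882594475 [[0.905, -0.261, 0.336, 0.061], [-0.425, -0.584, 0.691, -0.852], [0.016, -0.768, -0.64, 0.869], [0.0, 0.0, 0.0, 1.0]]
side fixture [(0.58, [301.0, 253.0], 6564)]
side cover [(0.74, [326.0, 227.0], 5085)]
side stop_grip [(0.66, [286.0, 188.0], 509)]
side lever_tip [(0.59, [274.0, 180.0], 106)]
side knob_red_1_grip [(0.61, [267.0, 333.0], 907)]
side knob_black_1_grip [(0.78, [306.0, 199.0], 273)]
top 514.5302836224092 280.22259405401684 201.74837878926098 [[-0.006, -0.988, 0.153, 0.27], [-1.0, 0.005, -0.006, -0.012], [0.005, -0.153, -0.988, 1.346], [0.0, 0.0, 0.0, 1.0]]
top fixture [(0.56, [258.0, 179.0], 10286), (0.44, [128.0, 135.0], 487)]
top cover [(0.91, [319.0, 161.0], 7801)]
top stop_grip [(0.67, [238.0, 170.0], 701), (0.2, [287.0, 163.0], 260)]
top lever_tip [(0.58, [318.0, 158.0], 8049)]
top knob_red_1_grip [(0.77, [307.0, 127.0], 228), (0.65, [327.0, 190.0], 157)]
top knob_black_1_grip [(0.73, [284.0, 164.0], 194), (0.43, [351.0, 150.0], 189)]
```

```bash
python3 - <<'E'
from h import *
import pickle
F=pickle.load(open("F0.pkl","rb"))
save(F["side"],"s1.png",(190,110,430,290),3.3); save(F["top"],"t1.png",(180,80,400,240),3.6)
E
```

```text
(no output)
```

View pics/side0.png

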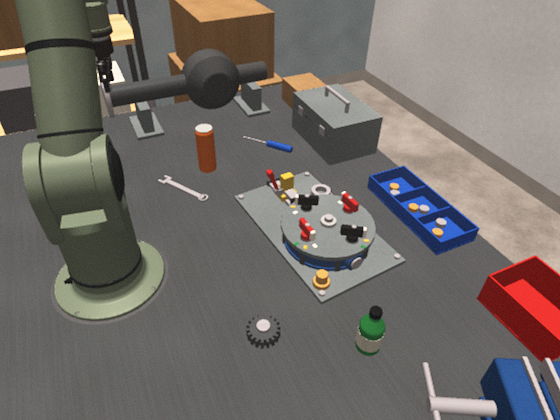

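View pics/top0.png

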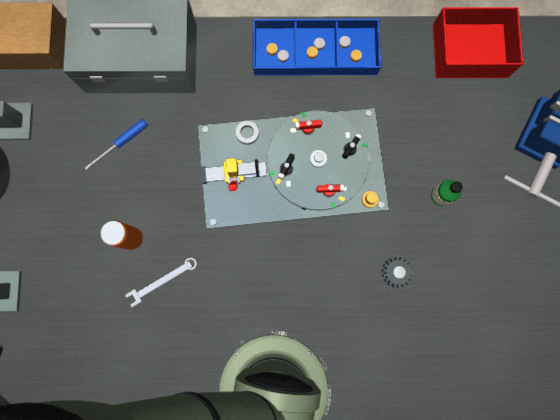

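View pics/s1.png

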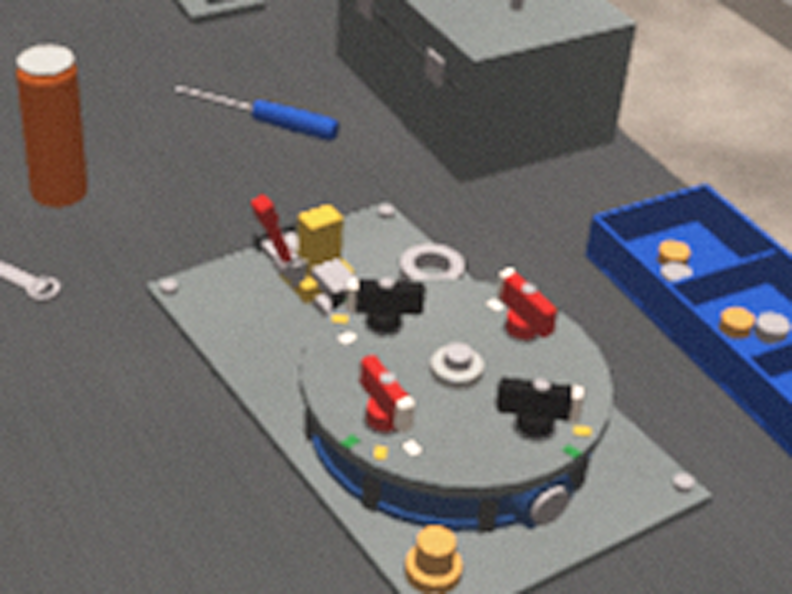

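View pics/t1.png

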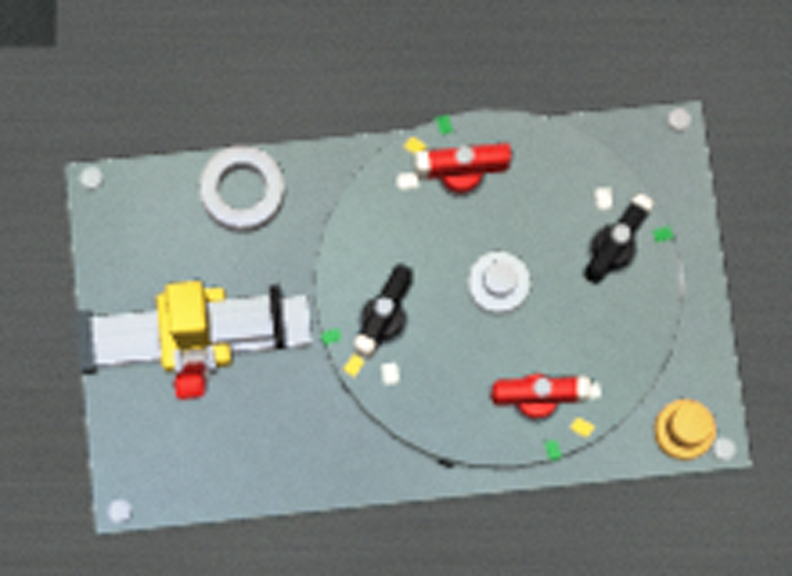

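```bash
cat > fit.py <<'E'
from h import *
import pickle
from scipy.optimize import least_squares
F=pickle.load(open("F0.pkl","rb"))
t=lambda u,v:((u+.5)/3.6-.5+180,(v+.5)/3.6-.5+80)
s=lambda u,v:((u+.5)/3.3-.5+190,(v+.5)/3.3-.5+110)
T,S=F["top"],F["side"]
for n,a,b in [("pin",(499,278),(458,351)),("redfar",(464,155),(528,287)),("rednear",(542,386),(390,374)),("blkL",(384,306),(386,283)),("blkR",(621,232),(541,384))]:
    print(n,*[np.round(x*1000,1) for x in tri(T,t(*a),S,s(*b))])
print("corners",[np.round(atz(T,t(*c),.012)[:2]*1000,1).tolist() for c in [(66,163),(700,101),(751,465),(97,533)]])
c=[atz(T,t(*c),.012)[:2] for c in [(66,163),(700,101),(751,465),(97,533)]]
print("yaw est",[np.degrees(np.arctan2(-(a-b)[0],(a-b)[1])).round(2) for a,b in[(c[0],c[1]),(c[3],c[2])]], [np.degrees(np.arctan2((a-b)[1],(a-b)[0])).round(2) for a,b in[(c[0],c[3]),(c[1],c[2])]],[np.linalg.norm(c[i]-c[i-1]).round(4) for i in range(4)])
print("post top",np.round(atz(T,t(187,308),.096)*1000,1), "lever tip", [np.round(v*1000,1) for v in tri(T,t(190,382),S,s(263,205))])
print("caps @z.12",[np.round(atz(T,t(*c),.12)[:2]*1000,1).tolist() for c in[(464,155),(542,386),(384,306),(621,232)]])
print("pin",np.round(atz(T,t(499,278),.096)*1000,1))
E
python3 fit.py
python3 - <<'E'
from h import *
import pickle
F=pickle.load(open("F0.pkl","rb"))
save(F["side"],"s2.png",(255,150,355,225),8); save(F["top"],"t2.png",(200,140,280,200),10)
E
```

```text
pin [ 576.  -115.    94.8] 1.7
redfar [656.7 -90.4 118.2] 2.4
rednear [ 495.8 -140.9  120.1] 0.2
blkL [551.  -34.6 116.2] 3.0
blkR [ 601.6 -196.8  117.1] 3.4
corners [[686.6, 199.0], [732.7, -275.6], [456.6, -303.3], [409.6, 171.6]]
yaw est [np.float64(5.55), np.float64(5.66)] [np.float64(5.66), np.float64(5.74)] [np.float64(0.2783), np.float64(0.4768), np.float64(0.2774), np.float64(0.4772)]
post top [556.3 100.4  96. ] lever tip [array([496.3,  95.8, 128.2]), np.float64(4.4)]
caps @z.12 [[657.3, -90.8], [496.0, -140.9], [551.6, -35.0], [602.4, -197.1]]
pin [ 576.5 -115.3   96. ]
```

View pics/s2.png

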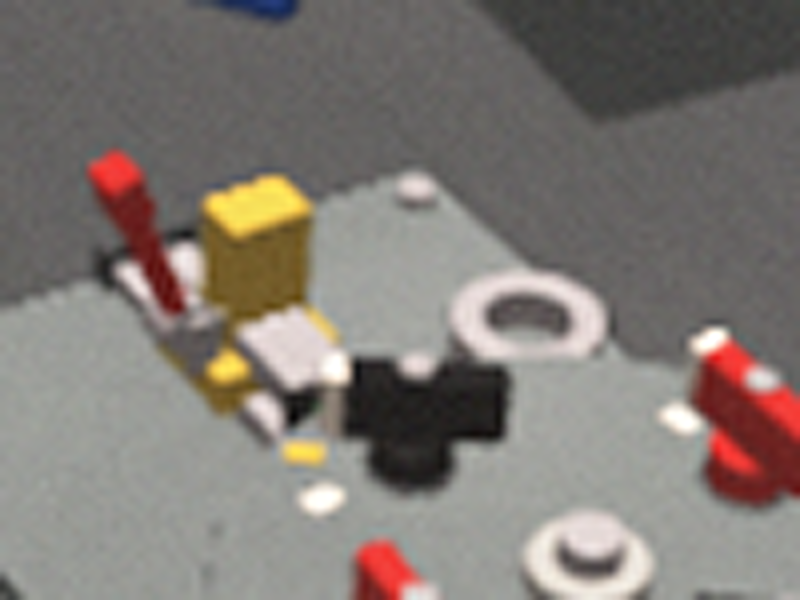

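View pics/t2.png

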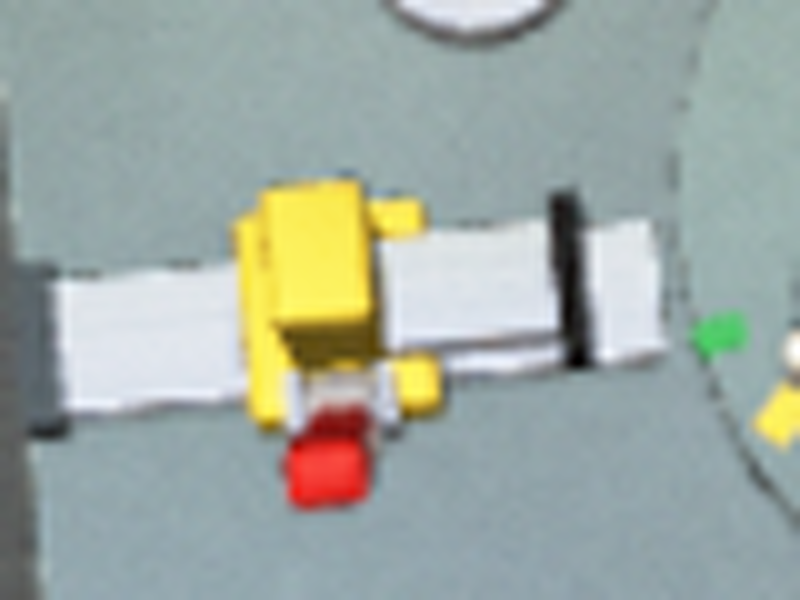

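The top view shows the housing centre at about world (576, -115) mm with fixture yaw about 5.65°. The post is at about (558, 100) and the open lever tip at about (496, 96). The reds are loose and the blacks about half. I'm moving behind the stop with the jaws shut.

{"api": "move_arm", "payload": {"motion": [[[35,-39,0],[0,0,0.03]],[[80,-90,0],[0,0,0.08]],[[125,-140,0],[0,0,0.12]],[[170,-190,0],[0,0,0.16]],[[215,-241,0],[0,0,0.2]],[[260,-292,0],[0,0,0.24]],[[305,-343,0],[0,0,0.28]],[[350,-394,0],[0,0,0.31]],[[390,-440,0],[0,0,0.331]],[[411,-464,0],[0,0,0.331]],[[411,-464,-40],[0,0,0.331]],[[411,-464,-60],[0,0,0.331]]], "jaw": 0}}

```text
clock: 2.2
position: [0.5552, 0.1429, 0.1946]
tool_rot: [-3.141, -0.001, -3.045]
force: [0.3, 0.4, 0.0]
grip_width: 0.0
```

```bash
python3 - <<'E'
from h import *
s=observe(); print({k:np.round(v,3).tolist() for k,v in s.items() if k not in("joint_efforts","qd")})
f=grab_frame("side"); save(f,"s3.png",(215,60,375,225),3.6);f=grab_frame("top"); save(f,"t3.png",(150,80,400,260),3.2)
E
```

```text
{'clock': 2.2, 'qpos': [-0.386, 0.515, 0.043, 1.8, -0.028, 0.829, 1.338], 'position': [0.555, 0.143, 0.195], 'tool_rot': [-3.141, -0.001, -3.045], 'force': [0.26, 0.379, 0.032], 'moment': [0.028, -0.005, -0.056], 'grip_width': 0.0}
```

View pics/s3.png

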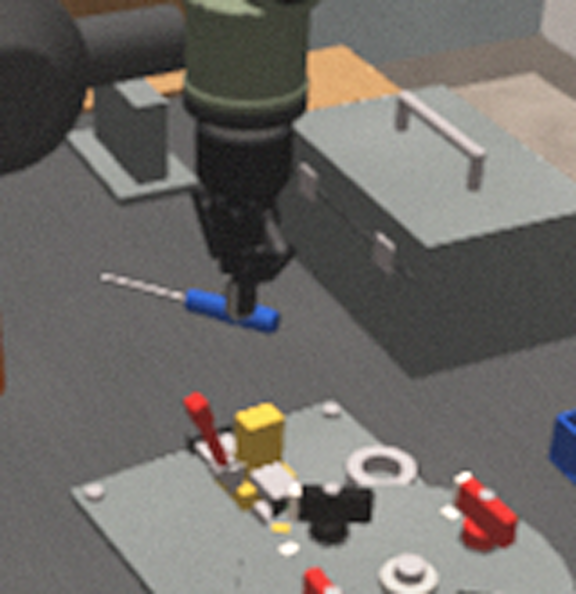

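View pics/t3.png

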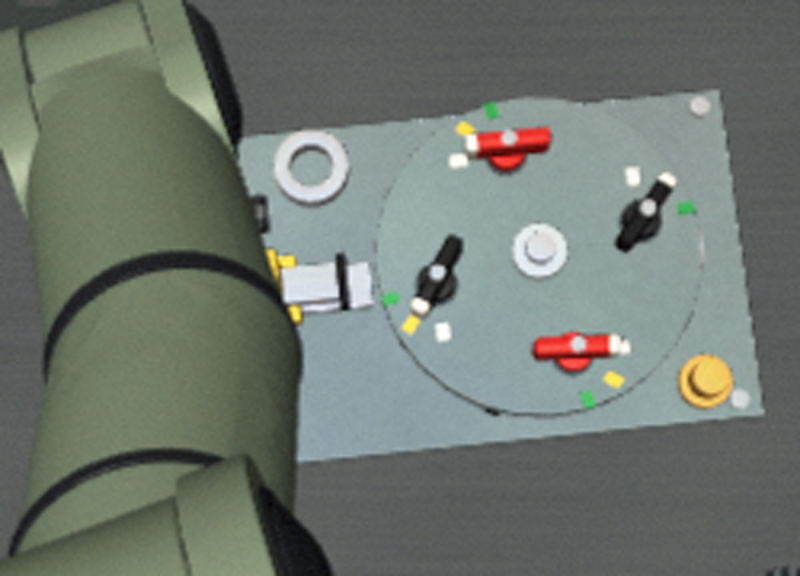

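```bash
python3 - <<'E'
from h import *
f=grab_frame("side")
for d in (0,25,38,54): 
    p=proj(f,[.5552,.1429,.1946-d/1000]); print(d,(p-[215,60])*3.6)
E
```

```text
0 [240.11819822 288.96878873]
25 [239.44085403 314.83565436]
38 [239.09517512 328.0366681 ]
54 [238.67570621 344.05562257]
```

{"api": "move_arm", "payload": {"motion": [[[0,0,-40],[0,0,0]],[[0,0,-80],[0,0,0]],[[0,0,-104],[0,0,0]],[[0,0,-104],[0,0,0]],[[1,-10,-104],[0,0,0]],[[2,-18,-104],[0,0,0]],[[2.5,-26,-104],[0,0,0]],[[3.5,-34,-104],[0,0,0]],[[4,-40,-104],[0,0,0]],[[4.5,-44,-104],[0,0,0]],[[4.5,-44,-104],[0,0,0]]]}}

```text
clock: 3.72
position: [0.5595, 0.0995, 0.0921]
tool_rot: [-3.141, -0.001, -3.044]
force: [-0.5, -1.0, -0.6]
grip_width: -0.0002
```

```bash
python3 - <<'E'
from h import *
f=grab_frame("side"); save(f,"s4.png",(255,150,355,225),8);f=grab_frame("top"); save(f,"t4.png",(200,140,280,200),8)
E
```

```text
(no output)
```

View pics/s4.png

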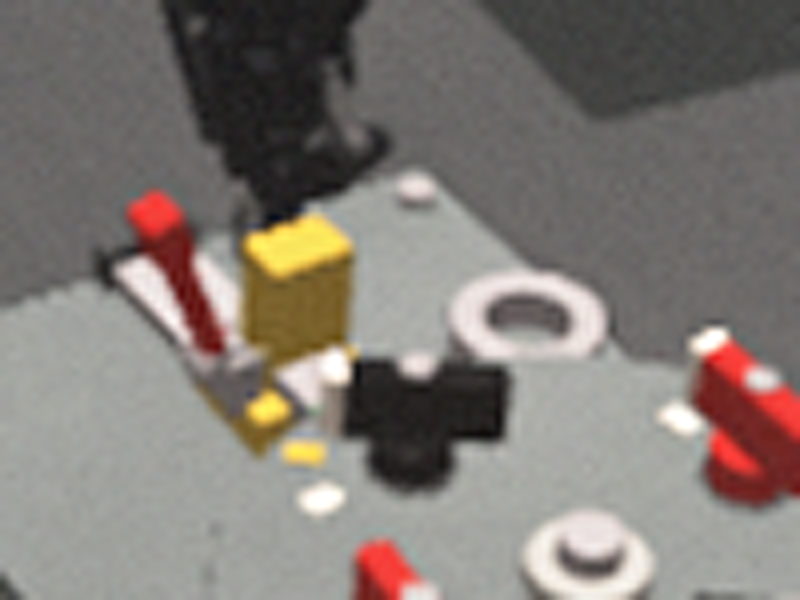

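View pics/t4.png

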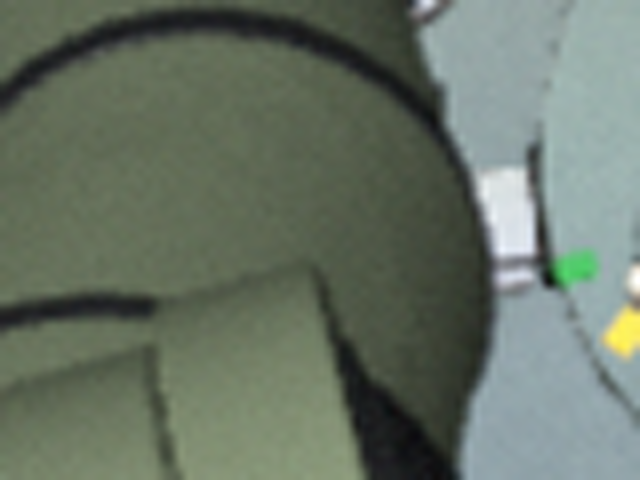

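{"api": "move_arm", "payload": {"motion": [[[0.5,-5,0],[0,0,0]],[[1,-10,0],[0,0,0]],[[1.3,-14,0],[0,0,0]],[[1.5,-16,0],[0,0,0]],[[1.5,-16,0],[0,0,0]]]}}

```text
clock: 4.45
position: [0.5601, 0.0917, 0.0921]
tool_rot: [3.134, -0.0, -3.037]
force: [-7.9, 44.5, -2.7]
grip_width: -0.0004
```

{"api": "move_arm", "payload": {"motion": [[[-1,10,0],[0,0,0]],[[-3,30,0],[0,0,0]],[[-3,30,40],[0,0,0]],[[-3,30,80],[0,0,0]],[[-8,80,100],[0,0,0]],[[-14,140,100],[0,0,0]],[[-17,170,100],[0,0,0]],[[-17,170,100],[0,0,0]]]}}

```text
clock: 5.45
position: [0.5433, 0.2572, 0.1921]
tool_rot: [3.141, -0.0, -3.04]
force: [0.5, -0.4, 0.9]
grip_width: -0.0
```

```bash
python3 - <<'E'
from h import *
import pickle
f=grab_frame("side"); save(f,"s5.png",(255,150,355,225),8);g=grab_frame("top"); save(g,"t5.png",(200,140,280,200),10)
pickle.dump({"side":f,"top":g},open("F5.pkl","wb"))
print(observe()["force"])
E
```

```text
[0.73170471 0.50746145 0.7753742 ]
```

View pics/s5.png

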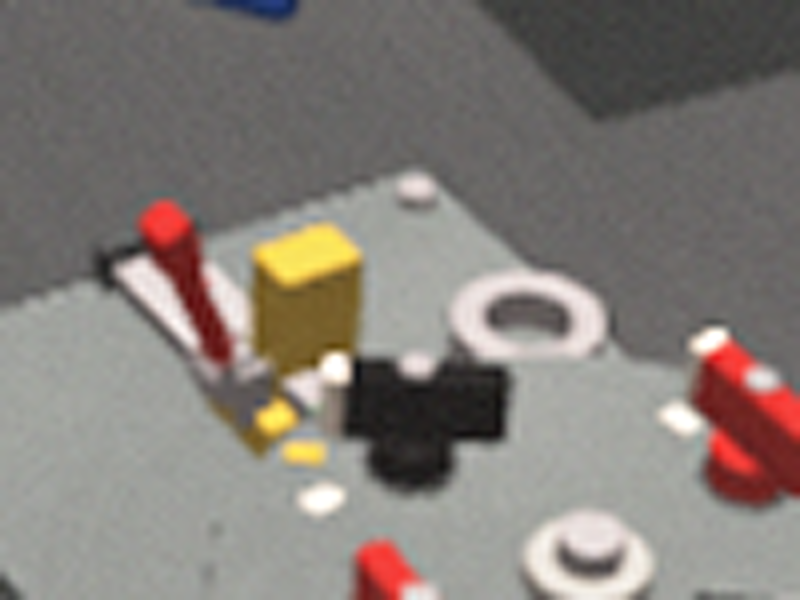

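View pics/t5.png

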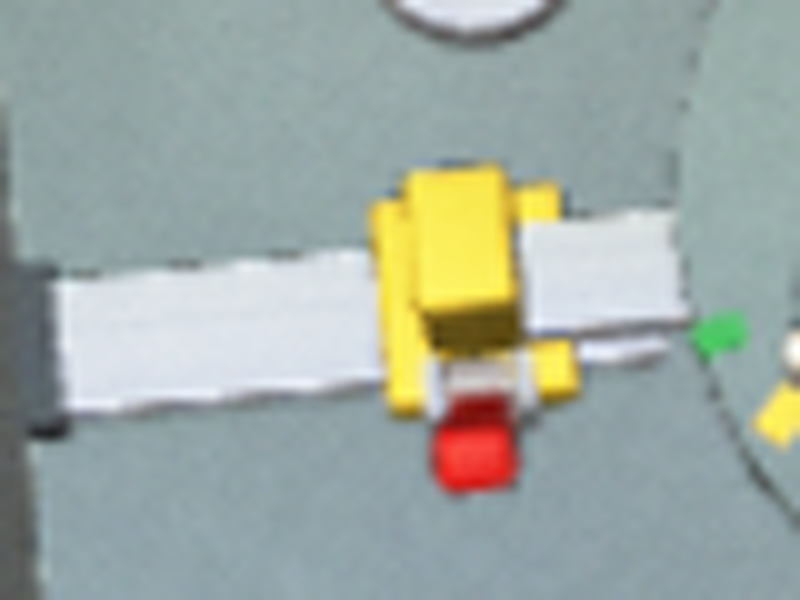

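```bash
python3 - <<'E'
from h import *
import pickle
F=pickle.load(open("F5.pkl","rb"));T,S=F["top"],F["side"]
t=lambda u,v:((u+.5)/10-.5+200,(v+.5)/10-.5+140)
s=lambda u,v:((u+.5)/8-.5+255,(v+.5)/8-.5+150)
a=np.radians(5.65);c=np.array([.5763,-.1152])
fx=lambda p:np.round(np.array([np.cos(a)*(p[0]-c[0])+np.sin(a)*(p[1]-c[1]),-np.sin(a)*(p[0]-c[0])+np.cos(a)*(p[1]-c[1])])*1000,1)
for n,A,B in[("post top",(460,238),(308,255)),("lever end",(475,458),(168,220))]:
    p,e=tri(T,t(*A),S,s(*B)); print(n,np.round(p*1000,1),e,fx(p))
print(fx(atz(T,t(475,458),.134)),fx(atz(T,t(460,238),.096)))
E
```

```text
post top [560.2  66.4  93.3] 0.002566117689618868 [  1.9 182.3]
lever end [497.9  59.9 132.1] 0.0011030343594669602 [-60.8 182. ]
[-60.6 181.7] [  2.5 181.6]
```

```bash
python3 - <<'E'
import numpy as np
a=np.radians(5.65);c=np.array([576.3,-115.2]);p0=np.array([543.0,254.5,192.0])
def W(x,y,z): return np.array([c[0]+np.cos(a)*x-np.sin(a)*y, c[1]+np.sin(a)*x+np.cos(a)*y, z])
print("above",np.round(W(-22,182,192)),"start",np.round(W(-22,182,147),1))
b=W(-22,182,147)
for th in list(range(80,-1,-8))+[0,-4]:
    t=np.radians(th); r=74
    x=-35-r*np.cos(t)+8*np.sin(t)+11; z=52+r*np.sin(t)+8*np.cos(t)+25
    print(th,np.round(W(x,182,z)-b,1), np.round([x,z]))
E
```

```text
above [536.  64. 192.] start [536.5  63.7 147. ]
80 [-6.9 -0.7  4.3] [-29. 151.]
72 [-17.2  -1.7   2.9] [-39. 150.]
64 [-27.1  -2.7   0. ] [-49. 147.]
56 [-36.6  -3.6  -4.2] [-59. 143.]
48 [-45.3  -4.5  -9.7] [-68. 137.]
40 [-53.3  -5.3 -16.3] [-76. 131.]
32 [-60.2  -6.  -24. ] [-83. 123.]
24 [-66.   -6.5 -32.6] [-88. 114.]
16 [-70.6  -7.  -41.9] [-93. 105.]
8 [-73.8  -7.3 -51.8] [-96.  95.]
0 [-75.6  -7.5 -62. ] [-98.  85.]
0 [-75.6  -7.5 -62. ] [-98.  85.]
-4 [-76.   -7.5 -67.2] [-98.  80.]
```

{"api": "move_arm", "payload": {"motion": [[[-2,-45,0],[0,0,0]],[[-4,-95,0],[0,0,0]],[[-6,-145,0],[0,0,0]],[[-7.5,-180,0],[0,0,0]],[[-7.5,-190,0],[0,0,0]],[[-7.5,-190,-25],[0,0,0]],[[-7.5,-190,-43],[0,0,0]],[[-7.5,-190,-43],[0,0,0]]]}}

```text
clock: 6.55
position: [0.5361, 0.0639, 0.1484]
tool_rot: [-3.141, -0.002, -3.044]
force: [0.3, 0.3, 0.6]
grip_width: 0.0004
```

```bash
python3 - <<'E'
from h import *
f=grab_frame("side"); save(f,"s6.png",(255,120,355,195),8)
E
```

```text
(no output)
```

View pics/s6.png

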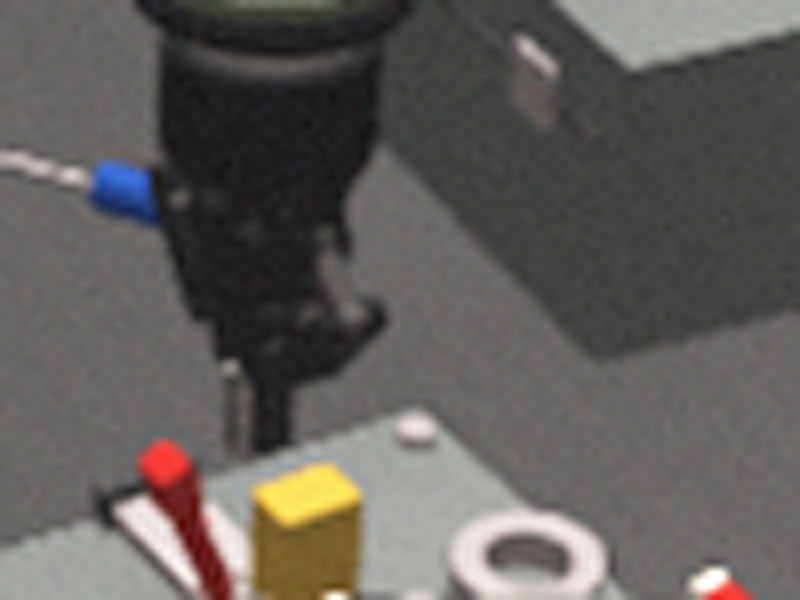

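```bash
python3 - <<'E'
from h import *
f=grab_frame("side")
for p in([.536,.064,.123],[.498,.060,.134]): print((proj(f,p)-[255,120]+.5)*8-.5)
E
```

```text
[258.50331194 448.8476042 ]
[169.6541197  455.16941105]
```

Consistent, so I'm sweeping the lever over.

{"api": "move_arm", "payload": {"motion": [[[-9,-1,0],[0,0,0]],[[-18,-2,1],[0,0,0]],[[-27,-2.5,-1],[0,0,0]],[[-36.5,-3.5,-6],[0,0,0]],[[-45,-4.5,-12],[0,0,0]],[[-53,-5,-18],[0,0,0]],[[-60,-6,-26],[0,0,0]],[[-66,-6.5,-35],[0,0,0]],[[-70.5,-7,-44],[0,0,0]],[[-74,-7.5,-54],[0,0,0]],[[-75.5,-7.5,-63],[0,0,0]],[[-75.5,-7.5,-66],[0,0,0]]]}}

```text
clock: 8.15
position: [0.4609, 0.0565, 0.0833]
tool_rot: [-3.142, -0.001, -3.044]
force: [-15.0, -1.5, 59.7]
grip_width: 0.0001
```

```bash
python3 - <<'E'
from h import *
f=grab_frame("side"); save(f,"s7.png",(240,140,340,215),8); print(observe()["force"])
E
```

```text
[-13.0236077   -1.73875006  51.35449117]
```

View pics/s7.png

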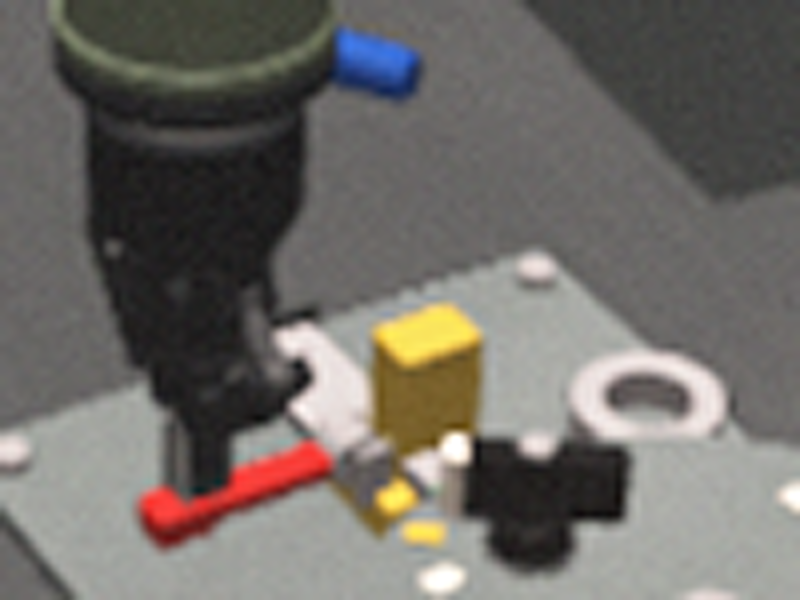

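{"api": "move_arm", "payload": {"motion": [[[0,0,30],[0,0,0]],[[0,0,70],[0,0,0]],[[10,-8,100],[0,0,-0.15]],[[35,-26,110],[0,0,-0.33]],[[65,-49,110],[0,0,-0.51]],[[95,-71,110],[0,0,-0.69]],[[125,-93,110],[0,0,-0.87]],[[150,-112,110],[0,0,-1.05]],[[172,-128,110],[0,0,-1.23]],[[187,-140,110],[0,0,-1.41]],[[197,-147,110],[0,0,-1.57]],[[197,-147,110],[0,0,-1.594]]]}}

```text
clock: 9.7
position: [0.6584, -0.0907, 0.1925]
tool_rot: [-3.141, 0.001, 1.645]
force: [-0.4, 0.4, 0.2]
grip_width: -0.0
```

```bash
python3 - <<'E'
from h import *
print({k:np.round(v,3).tolist() for k,v in observe().items() if k in("qpos","position","tool_rot","force")})
f=grab_frame("side"); save(f,"s8.png",(190,60,430,240),3.3);f=grab_frame("top"); save(f,"t8.png",(180,80,400,240),3.6)
E
```

```text
{'qpos': [-0.243, 0.704, 0.473, 1.563, -0.365, 0.965, 0.417], 'position': [0.658, -0.091, 0.192], 'tool_rot': [-3.141, 0.001, 1.645], 'force': [-0.432, 0.439, 0.212]}
```

View pics/s8.png

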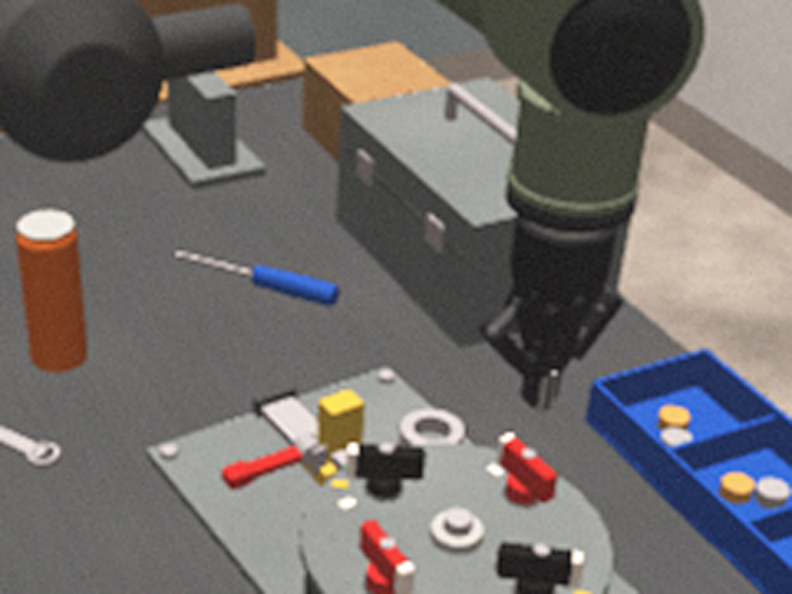

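View pics/t8.png

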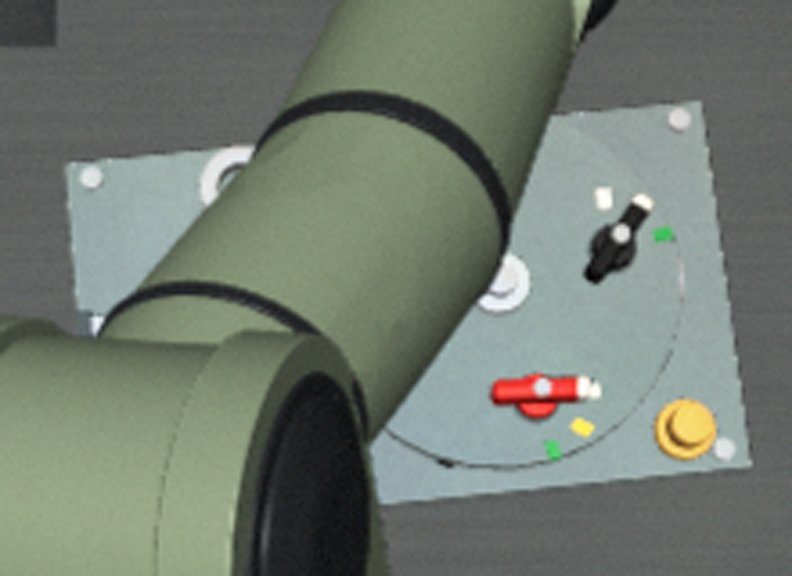

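{"api": "move_arm", "payload": {"motion": [[[0,0,-10],[0,0,0]],[[0,0,-30],[0,0,0]],[[0,0,-45],[0,0,0]],[[0,0,-70],[0,0,0]],[[0,0,-86],[0,0,0]],[[0,0,-86],[0,0,0]]], "jaw": 45}}

```text
clock: 10.55
position: [0.6575, -0.0903, 0.1059]
tool_rot: [-3.139, -0.0, 1.646]
force: [0.4, 0.1, -0.6]
grip_width: 0.0451
```

```bash
python3 - <<'E'
from h import *
f=grab_frame("side"); save(f,"s9.png",(300,140,400,215),8)
E
```

```text
(no output)
```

View pics/s9.png

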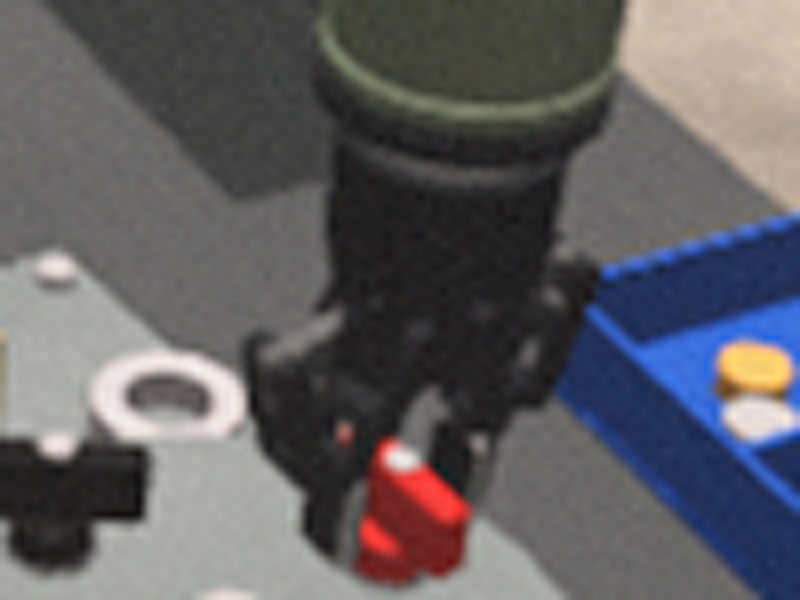

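{"api": "move_arm", "payload": {"motion": [[[0,0,0],[0,0,0]],[[0,0,0],[0,0,0]],[[0,0,0],[0,0,0]],[[0,0,0],[0,0,0]]], "jaw": 5, "grip_force": 40}}

```text
clock: 11.1
position: [0.6572, -0.0907, 0.1083]
tool_rot: [-3.14, -0.0, 1.645]
force: [-12.1, 0.1, 11.5]
grip_width: 0.0275
```

```bash
python3 - <<'E'
from h import *
f=grab_frame("side"); save(f,"s10.png",(300,140,400,215),8)
print({k:np.round(v,3).tolist() for k,v in observe().items() if k in("position","tool_rot","force","moment","grip_width")})
E
```

```text
{'position': [0.657, -0.091, 0.108], 'tool_rot': [-3.14, -0.0, 1.645], 'force': [-12.26, 0.463, 10.962], 'moment': [0.012, 2.786, 0.029], 'grip_width': 0.027}
```

View pics/s10.png

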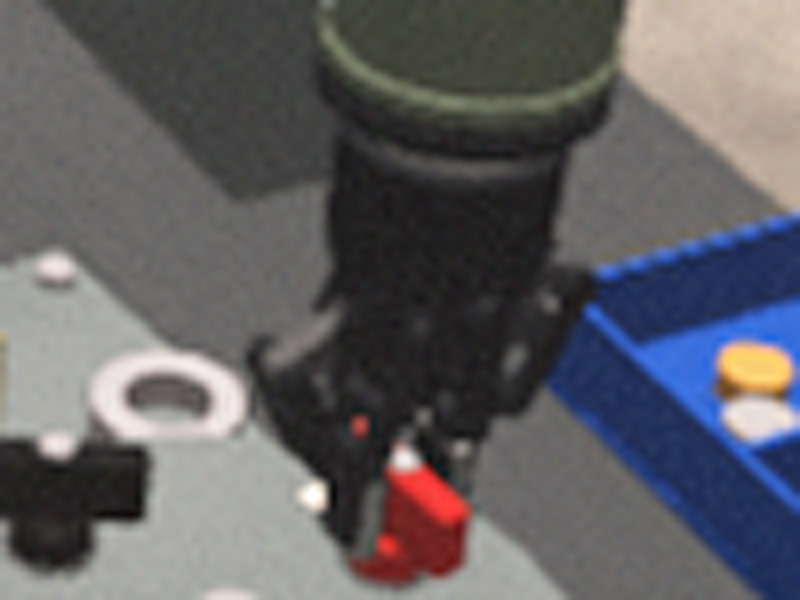

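{"api": "move_arm", "payload": {"motion": [[[0,0,0],[0,0,0]],[[0,0,3],[0,0,0]],[[0,0,7],[0,0,0]],[[0,0,7],[0,0,0]]], "jaw": 40}}

```text
clock: 11.65
position: [0.6585, -0.0904, 0.1149]
tool_rot: [3.141, 0.0, 1.646]
force: [0.6, 0.3, 0.3]
grip_width: 0.04
```

{"api": "move_arm", "payload": {"motion": [[[0,0,0],[0,0,0]],[[0,0,0],[0,0,0]],[[0,0,0],[0,0,0]],[[0,0,0],[0,0,0]],[[0,0,0],[0,0,0]]], "jaw": 5}}

```text
clock: 12.28
position: [0.6571, -0.0903, 0.1144]
tool_rot: [-3.139, -0.001, 1.646]
force: [-11.0, 1.4, 9.7]
grip_width: 0.0136
```

{"api": "move_arm", "payload": {"motion": [[[-1,0,1],[0,0,-0.1]],[[-1.5,0,1.5],[0,0,-0.25]],[[-1.5,0,1.5],[0,0,-0.4]],[[-1.5,0,1.5],[0,0,-0.55]],[[-1.5,0,1.5],[0,0,-0.643]],[[-1.5,0,1.5],[0,0,-0.643]]]}}

```text
clock: 13.02
position: [0.6575, -0.0905, 0.1146]
tool_rot: [3.14, 0.001, 1.002]
force: [13.4, -4.1, -21.3]
grip_width: 0.0133
```

```bash
python3 - <<'E'
from h import *
f=grab_frame("side"); save(f,"s11.png",(300,140,400,215),8)
print({k:np.round(v,3).tolist() for k,v in observe().items() if k in("position","tool_rot","force","moment","grip_width")})
E
```

```text
{'position': [0.657, -0.09, 0.115], 'tool_rot': [3.14, 0.001, 1.003], 'force': [13.539, -3.425, -21.612], 'moment': [-0.829, -2.843, -0.052], 'grip_width': 0.013}
```

View pics/s11.png

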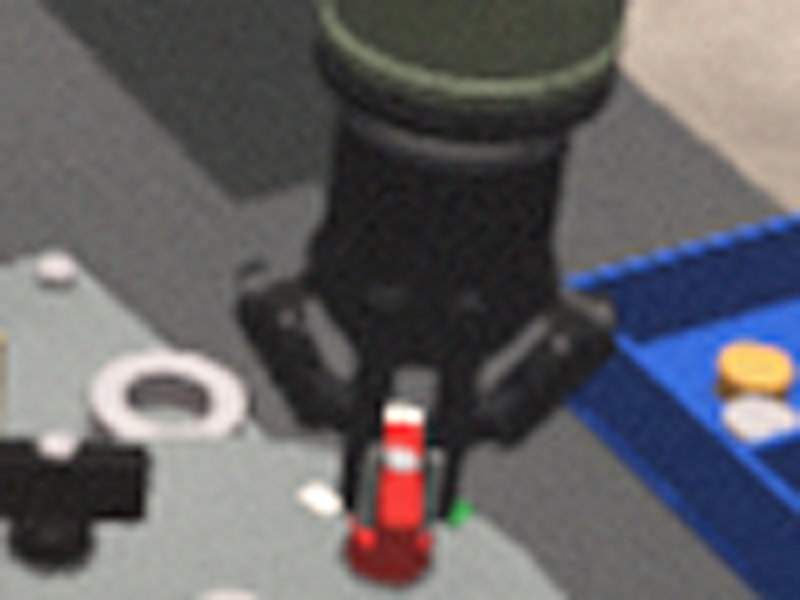

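{"api": "move_arm", "payload": {"motion": [[[0.7,0,0],[0,0,0]],[[0.7,0,0],[0,0,0]],[[0,0,30],[0,0,0]],[[0,0,60],[0,0,0]],[[-20,-6,65],[0,0,0.1]],[[-55,-17,65],[0,0,0.2]],[[-95,-30,65],[0,0,0.35]],[[-135,-42,65],[0,0,0.5]],[[-155,-49,65],[0,0,0.589]],[[-161.4,-50.7,65],[0,0,0.589]],[[-161.4,-50.7,65],[0,0,0.589]]], "jaw": 40}}

```text
clock: 14.45
position: [0.4958, -0.1409, 0.181]
tool_rot: [3.141, -0.0, 1.59]
force: [0.2, 0.7, -0.8]
grip_width: 0.04
```

```bash
python3 - <<'E'
from h import *
import pickle
print({k:np.round(v,3).tolist() for k,v in observe().items() if k in("qpos","position","tool_rot","force","grip_width")})
f=grab_frame("side"); save(f,"s12.png",(250,130,390,235),5.6);g=grab_frame("top"); save(g,"t12.png",(180,80,400,240),3.6)
pickle.dump({"side":f,"top":g},open("F12.pkl","wb"))
E
```

```text
{'qpos': [-0.215, 0.505, 0.512, 1.978, -0.358, 0.746, 0.529], 'position': [0.496, -0.141, 0.181], 'tool_rot': [3.141, -0.0, 1.59], 'force': [0.199, 0.668, -0.769], 'grip_width': 0.04}
```

View pics/s12.png

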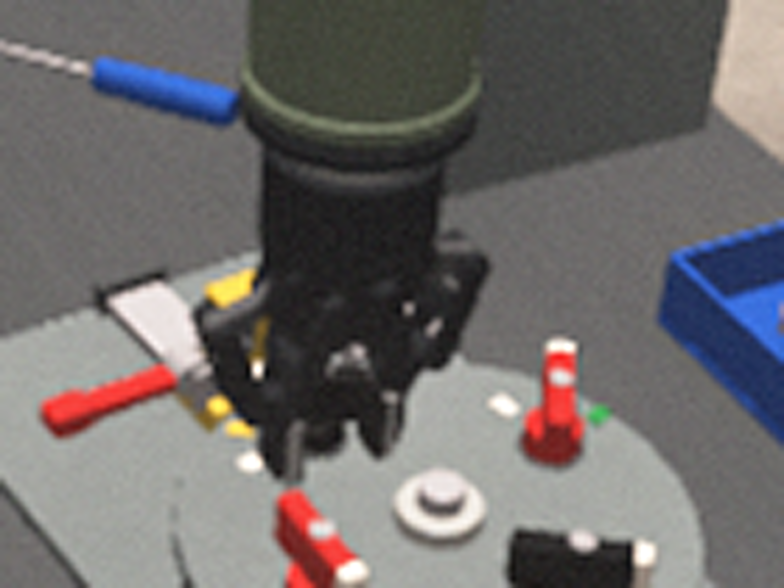

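View pics/t12.png

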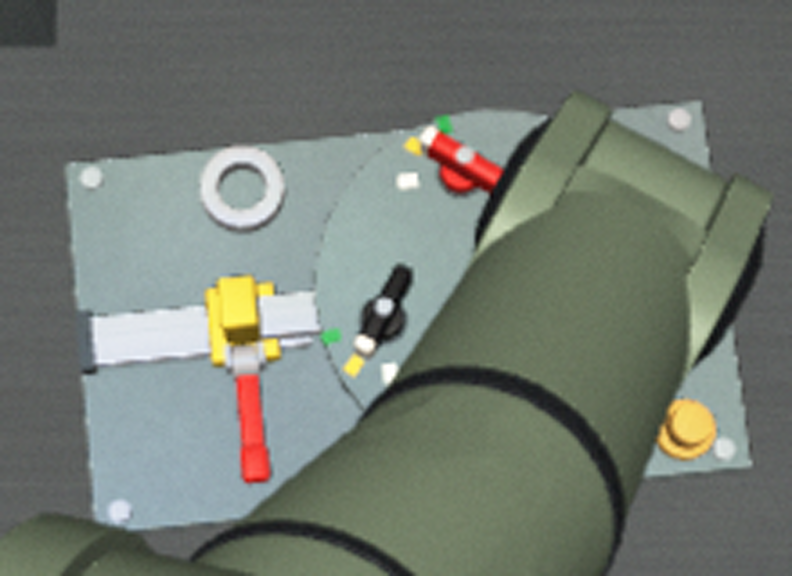

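{"api": "move_arm", "payload": {"motion": [[[0,0,-30],[0,0,0]],[[0,0,-55],[0,0,0]],[[0,0,-66],[0,0,0]],[[0,0,-66],[0,0,0]]]}}

```text
clock: 15.05
position: [0.4954, -0.141, 0.1144]
tool_rot: [-3.141, 0.0, 1.592]
force: [-0.3, -0.1, -0.7]
grip_width: 0.0402
```

{"api": "move_arm", "payload": {"motion": [[[0,0,0],[0,0,0]],[[0,0,0],[0,0,0]],[[0,0,0],[0,0,0]],[[0,0,0],[0,0,0]],[[0,0,0],[0,0,0]]], "jaw": 5}}

```text
clock: 15.68
position: [0.4947, -0.1411, 0.1156]
tool_rot: [-3.141, -0.001, 1.591]
force: [-8.9, 0.3, 10.5]
grip_width: 0.0132
```

```bash
python3 - <<'E'
from h import *
f=grab_frame("side"); save(f,"s13.png",(250,150,350,225),8)
print({k:np.round(v,3).tolist() for k,v in observe().items() if k in("position","tool_rot","force","moment","grip_width")})
E
```

```text
{'position': [0.495, -0.141, 0.116], 'tool_rot': [-3.141, -0.001, 1.591], 'force': [-8.778, 0.581, 11.992], 'moment': [0.148, 1.717, 0.086], 'grip_width': 0.013}
```

View pics/s13.png

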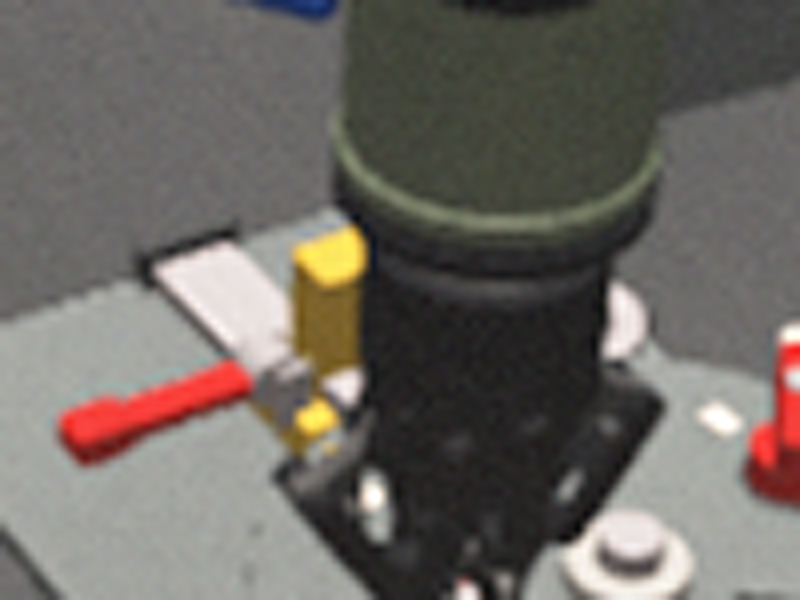

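{"api": "move_arm", "payload": {"motion": [[[-0.6,0,0.5],[0,0,-0.1]],[[-0.6,0,0.5],[0,0,-0.25]],[[-0.6,0,0.5],[0,0,-0.4]],[[-0.6,0,0.5],[0,0,-0.52]],[[-0.6,0,0.5],[0,0,-0.589]],[[-0.6,0,0.5],[0,0,-0.589]],[[-0.6,0,0.5],[0,0,-0.589]]]}}

```text
clock: 16.6
position: [0.4949, -0.1412, 0.1157]
tool_rot: [3.141, -0.0, 1.004]
force: [-0.4, -2.0, 1.7]
grip_width: 0.0135
```

```bash
python3 - <<'E'
from h import *
f=grab_frame("side"); save(f,"s14.png",(250,150,370,240),6.6);f=grab_frame("top"); save(f,"t14.png",(180,80,400,240),3.6)
print({k:np.round(v,3).tolist() for k,v in observe().items() if k in("qpos","position","tool_rot","force","moment","grip_width")})
E
```

```text
{'qpos': [-0.261, 0.649, 0.593, 2.024, -0.598, 0.644, 0.164], 'position': [0.495, -0.141, 0.116], 'tool_rot': [3.141, -0.0, 1.004], 'force': [-0.653, -1.971, 3.964], 'moment': [-0.514, 0.112, 0.007], 'grip_width': 0.013}
```

View pics/s14.png

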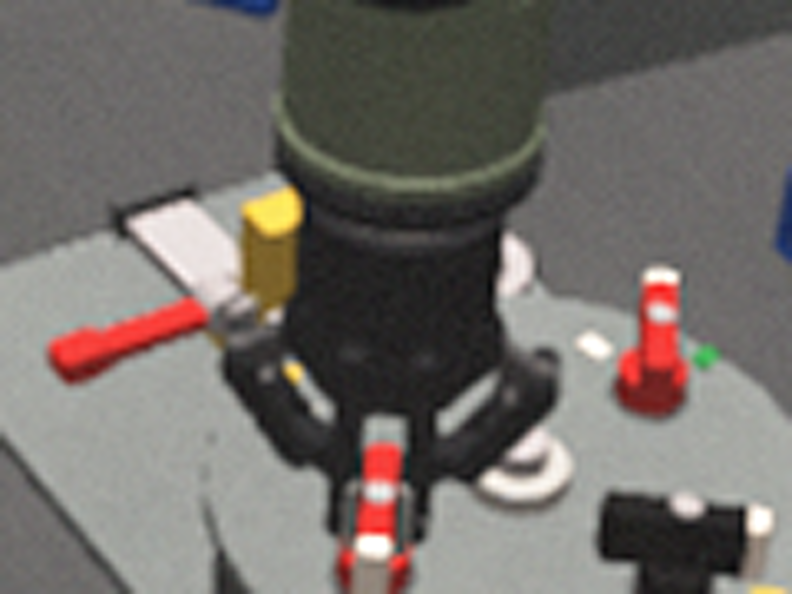

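View pics/t14.png

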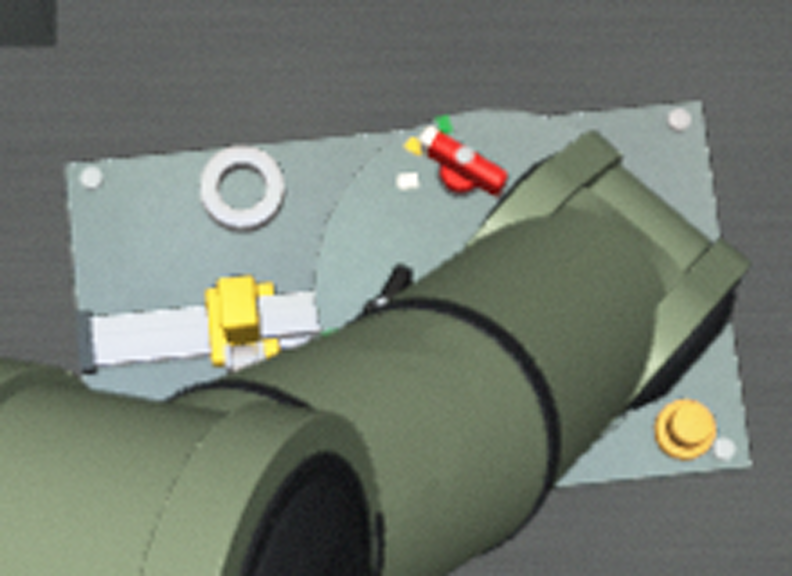

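{"api": "move_arm", "payload": {"motion": [[[0,0,0],[0,0,-0.1]],[[0,0,0],[0,0,-0.25]],[[0,0,0],[0,0,-0.4]],[[0,0,0],[0,0,-0.54]],[[0,0,0],[0,0,-0.66]],[[0,0,0],[0,0,-0.72]],[[0,0,0],[0,0,-0.72]]]}}

```text
clock: 17.58
position: [0.4952, -0.1416, 0.1157]
tool_rot: [3.14, -0.001, 0.283]
force: [0.2, -4.8, 6.1]
grip_width: 0.0132
```

```bash
python3 - <<'E'
from h import *
f=grab_frame("side"); save(f,"s15.png",(250,150,370,240),6.6)
print({k:np.round(v,3).tolist() for k,v in observe().items() if k in("qpos","position","tool_rot","force","moment","grip_width")})
E
```

```text
{'qpos': [-0.379, 0.723, 0.784, 2.029, -0.788, 0.718, -0.377], 'position': [0.495, -0.142, 0.116], 'tool_rot': [3.14, -0.001, 0.284], 'force': [-0.57, -4.632, 5.055], 'moment': [-1.163, -0.046, 0.497], 'grip_width': 0.013}
```

View pics/s15.png

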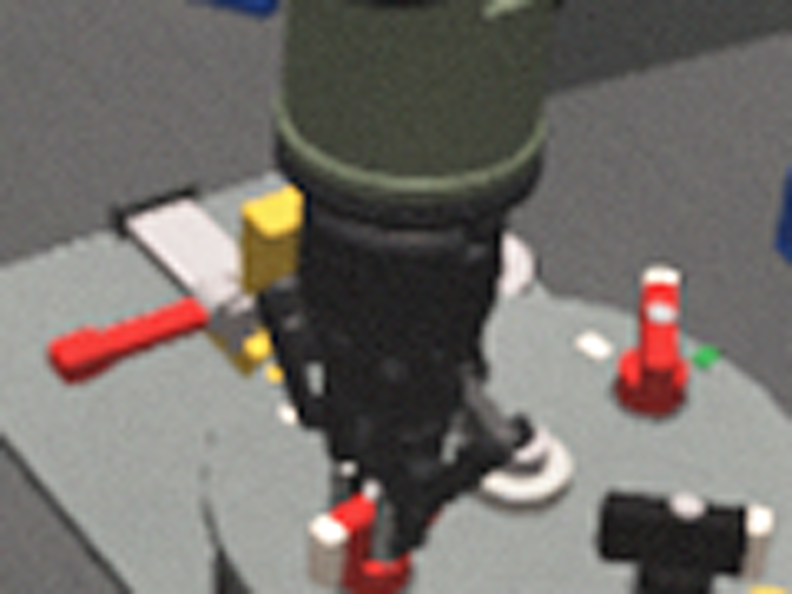

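{"api": "move_arm", "payload": {"motion": [[[0,0,0],[0,0,0.01]],[[0,0,0],[0,0,0.01]],[[0,0,30],[0,0,0.01]],[[0,0,60],[0,0,0.05]],[[20,6,65],[0,0,0.15]],[[55,17,65],[0,0,0.3]],[[95,30,65],[0,0,0.45]],[[135,42,65],[0,0,0.6]],[[157,49,65],[0,0,0.7]],[[162.4,50.8,65],[0,0,0.72]],[[162.4,50.8,35],[0,0,0.72]],[[162.4,50.8,30],[0,0,0.72]]], "jaw": 40}}

```text
clock: 19.12
position: [0.6556, -0.0903, 0.1439]
tool_rot: [-3.139, 0.001, 1.001]
force: [0.3, -1.6, 0.4]
grip_width: 0.04
```

```bash
python3 - <<'E'
from h import *
import pickle
print({k:np.round(v,3).tolist() for k,v in observe().items() if k in("qpos","position","tool_rot","force","grip_width")})
f=grab_frame("side"); save(f,"s16.png",(260,140,400,245),5.6);g=grab_frame("top"); save(g,"t16.png",(180,80,400,240),3.6)
E
```

```text
{'qpos': [-0.34, 0.812, 0.645, 1.607, -0.578, 0.924, -0.057], 'position': [0.656, -0.09, 0.144], 'tool_rot': [-3.139, 0.001, 1.001], 'force': [0.286, -1.615, 0.358], 'grip_width': 0.04}
```

View pics/s16.png

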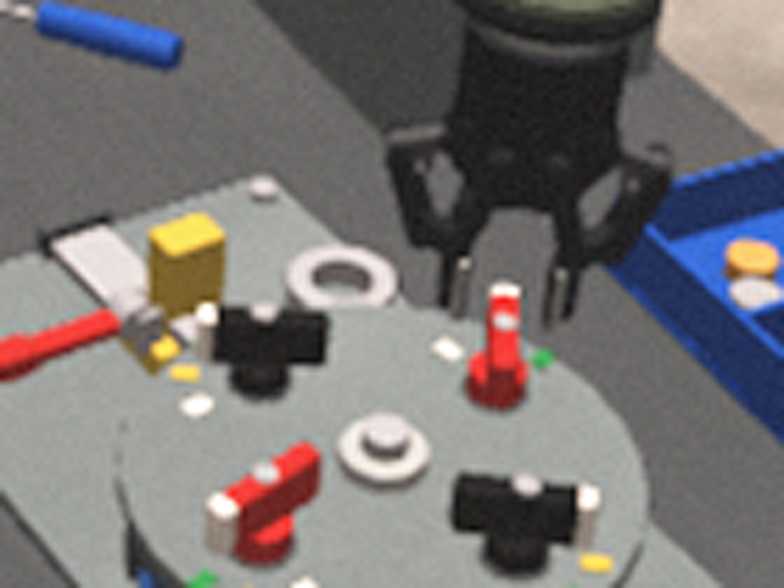

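View pics/t16.png

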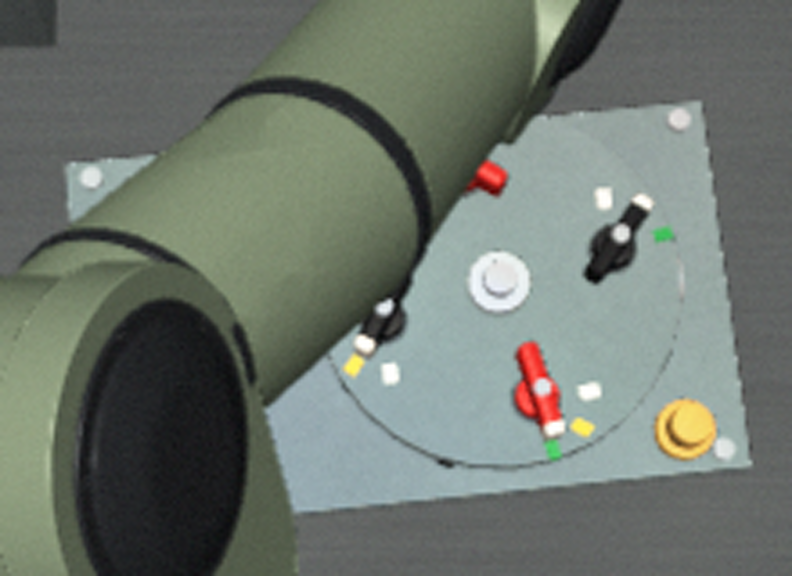

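{"api": "move_arm", "payload": {"motion": [[[0,0,-15],[0,0,0]],[[0,0,-30],[0,0,0]],[[0,0,-30],[0,0,0]],[[0,0,-30],[0,0,0]]]}}

```text
clock: 19.73
position: [0.6572, -0.0904, 0.1154]
tool_rot: [3.141, 0.0, 1.003]
force: [0.4, -0.6, 0.4]
grip_width: 0.04
```

{"api": "move_arm", "payload": {"motion": [[[0,0,0],[0,0,0]],[[0,0,0],[0,0,0]],[[0,0,0],[0,0,0]],[[0,0,0],[0,0,0]],[[0,0,0],[0,0,0]]], "jaw": 5}}

```text
clock: 20.35
position: [0.6576, -0.0905, 0.1158]
tool_rot: [3.14, -0.0, 1.003]
force: [2.2, -2.2, 5.5]
grip_width: 0.0133
```

{"api": "move_arm", "payload": {"motion": [[[0,0,0],[0,0,-0.1]],[[0,0,0],[0,0,-0.25]],[[0,0,0],[0,0,-0.4]],[[0,0,0],[0,0,-0.54]],[[0,0,0],[0,0,-0.66]],[[0,0,0],[0,0,-0.73]],[[0,0,0],[0,0,-0.73]]]}}

```text
clock: 21.22
position: [0.6581, -0.0911, 0.1159]
tool_rot: [3.139, -0.002, 0.272]
force: [6.5, -6.2, 2.3]
grip_width: 0.0133
```

```bash
python3 - <<'E'
from h import *
f=grab_frame("side"); save(f,"s17.png",(260,140,400,245),5.6)
print({k:np.round(v,3).tolist() for k,v in observe().items() if k in("qpos","position","tool_rot","force","moment","grip_width")})
E
```

```text
{'qpos': [-0.416, 0.915, 0.798, 1.623, -0.774, 0.944, -0.636], 'position': [0.658, -0.091, 0.116], 'tool_rot': [3.139, -0.002, 0.273], 'force': [7.022, -5.506, 2.585], 'moment': [-1.152, -1.434, 0.808], 'grip_width': 0.013}
```

View pics/s17.png

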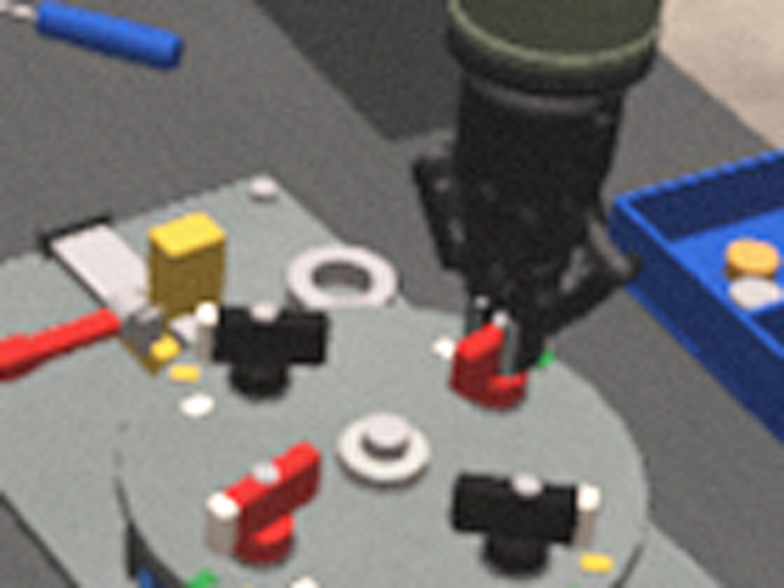

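{"api": "move_arm", "payload": {"motion": [[[0,0,0],[0,0,0.02]],[[0,0,0],[0,0,0.02]],[[0,0,30],[0,0,0.02]],[[0,0,60],[0,0,0.1]],[[-8,4,65],[0,0,0.26]],[[-18,9,65],[0,0,0.44]],[[-28,14,65],[0,0,0.62]],[[-38,19,65],[0,0,0.8]],[[-48,24,65],[0,0,0.98]],[[-58,30,65],[0,0,1.16]],[[-68,35,65],[0,0,1.34]],[[-76,40,65],[0,0,1.5]]], "jaw": 40}}

```text
clock: 22.78
position: [0.5805, -0.05, 0.1803]
tool_rot: [-3.141, -0.0, 1.778]
force: [0.5, -1.0, 0.2]
grip_width: 0.0403
```

{"api": "move_arm", "payload": {"motion": [[[-6,3,0],[0,0,0.16]],[[-12,6,0],[0,0,0.34]],[[-18,9,0],[0,0,0.52]],[[-24,12,0],[0,0,0.7]],[[-28,14,0],[0,0,0.84]],[[-30,15.7,0],[0,0,0.885]],[[-30,15.7,-20],[0,0,0.885]],[[-30,15.7,-30],[0,0,0.885]],[[-30,15.7,-30],[0,0,0.885]]]}}

```text
clock: 23.9
position: [0.5508, -0.0346, 0.1497]
tool_rot: [-3.141, -0.001, 2.657]
force: [0.3, 0.2, 0.4]
grip_width: 0.0402
```

```bash
python3 - <<'E'
from h import *
print({k:np.round(v,3).tolist() for k,v in observe().items() if k in("qpos","position","tool_rot","force","moment","grip_width")})
f=grab_frame("side"); save(f,"s18.png",(260,120,400,225),5.6);g=grab_frame("top"); save(g,"t18.png",(180,80,400,240),3.6)
E
```

```text
{'qpos': [-0.217, 0.563, 0.239, 1.896, -0.196, 0.706, 1.222], 'position': [0.551, -0.035, 0.15], 'tool_rot': [-3.141, -0.001, 2.657], 'force': [0.282, 0.184, 0.432], 'moment': [0.023, 0.033, 0.029], 'grip_width': 0.04}
```

View pics/s18.png

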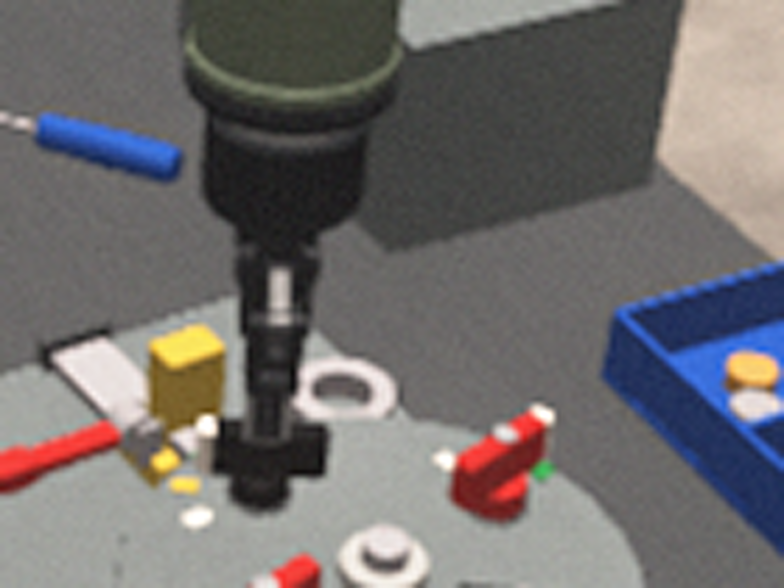

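View pics/t18.png

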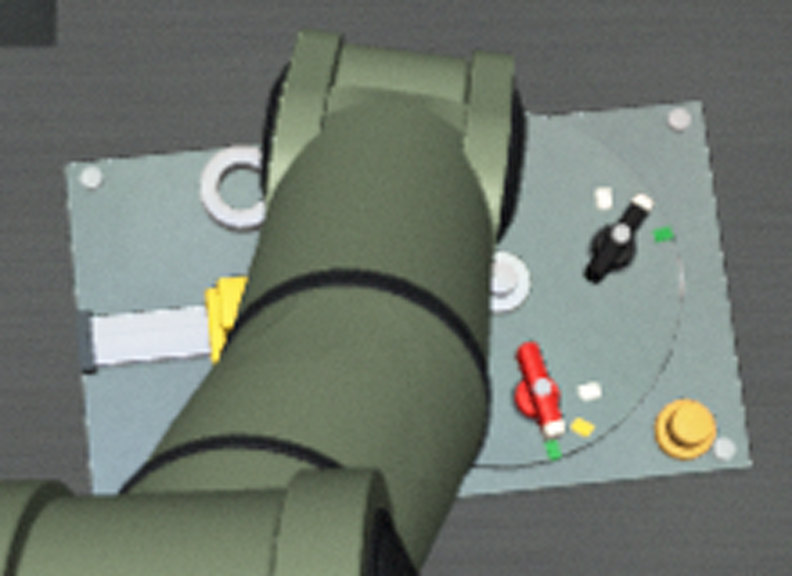

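{"api": "move_arm", "payload": {"motion": [[[0,0,-20],[0,0,0]],[[0,0,-35],[0,0,0]],[[0,0,-35],[0,0,0]],[[0,0,-35],[0,0,0]]]}}

```text
clock: 24.5
position: [0.5513, -0.0346, 0.1157]
tool_rot: [3.141, 0.0, 2.658]
force: [0.7, 0.1, 0.6]
grip_width: 0.04
```

{"api": "move_arm", "payload": {"motion": [[[0,0,0],[0,0,0]],[[0,0,0],[0,0,0]],[[0,0,0],[0,0,0]],[[0,0,0],[0,0,0]],[[0,0,0],[0,0,0]]], "jaw": 5}}

```text
clock: 25.12
position: [0.551, -0.0355, 0.116]
tool_rot: [-3.141, 0.0, 2.657]
force: [-4.5, -4.9, 10.3]
grip_width: 0.0136
```

{"api": "move_arm", "payload": {"motion": [[[-0.3,-0.3,0.3],[0,0,-0.1]],[[-0.3,-0.3,0.3],[0,0,-0.25]],[[-0.3,-0.3,0.3],[0,0,-0.4]],[[-0.3,-0.3,0.3],[0,0,-0.54]],[[-0.3,-0.3,0.3],[0,0,-0.68]],[[-0.3,-0.3,0.3],[0,0,-0.78]],[[-0.3,-0.3,0.3],[0,0,-0.81]],[[-0.3,-0.3,0.3],[0,0,-0.81]]]}}

```text
clock: 26.12
position: [0.5508, -0.0356, 0.116]
tool_rot: [3.141, 0.001, 1.848]
force: [-2.5, -5.0, 3.4]
grip_width: 0.0137
```

```bash
python3 - <<'E'
from h import *
print({k:np.round(v,3).tolist() for k,v in observe().items() if k in("qpos","position","tool_rot","force","moment","grip_width")})
f=grab_frame("side"); save(f,"s19.png",(260,120,400,225),5.6)
E
```

```text
{'qpos': [-0.354, 0.652, 0.441, 1.923, -0.434, 0.66, 0.633], 'position': [0.551, -0.036, 0.116], 'tool_rot': [3.141, 0.001, 1.848], 'force': [-2.54, -5.014, 3.424], 'moment': [-1.125, 0.271, 0.785], 'grip_width': 0.014}
```

View pics/s19.png

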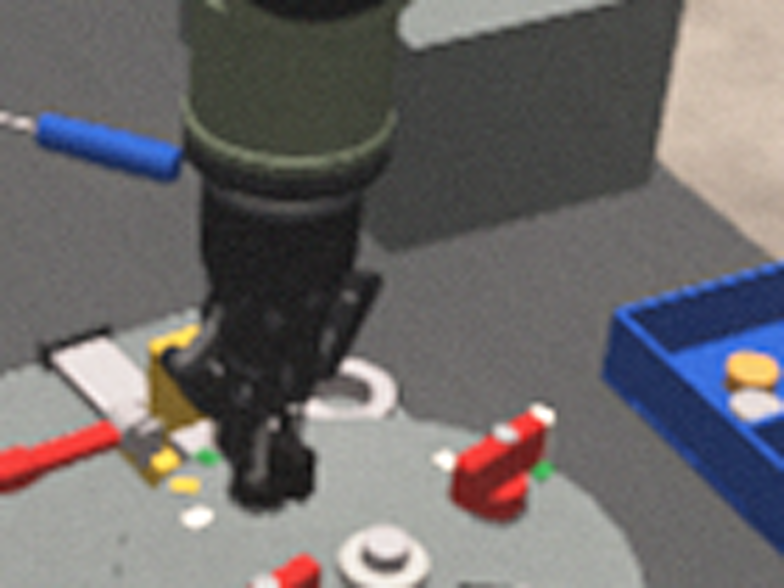

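{"api": "move_arm", "payload": {"motion": [[[0,0,0],[0,0,0.02]],[[0,0,0],[0,0,0.02]],[[0,0,30],[0,0,0.02]],[[0,0,60],[0,0,0.04]],[[6,-20,65],[0,0,0.15]],[[18,-57,65],[0,0,0.3]],[[31,-97,65],[0,0,0.45]],[[43,-135,65],[0,0,0.6]],[[50,-157,65],[0,0,0.7]],[[51.2,-162.2,65],[0,0,0.705]],[[51.2,-162.2,45],[0,0,0.705]],[[51.2,-162.2,35],[0,0,0.705]]], "jaw": 40}}

```text
clock: 27.68
position: [0.6017, -0.1959, 0.1497]
tool_rot: [3.142, -0.001, 2.552]
force: [0.8, -0.6, 0.5]
grip_width: 0.0403
```

```bash
python3 - <<'E'
from h import *
print({k:np.round(v,3).tolist() for k,v in observe().items() if k in("qpos","position","tool_rot","force","moment","grip_width")})
f=grab_frame("side"); save(f,"s20.png",(260,140,400,245),5.6);g=grab_frame("top"); save(g,"t20.png",(180,80,400,240),3.6)
E
```

```text
{'qpos': [0.033, 0.678, 0.287, 1.678, -0.246, 0.822, 1.41], 'position': [0.602, -0.196, 0.15], 'tool_rot': [3.142, -0.001, 2.552], 'force': [0.833, -0.604, 0.534], 'moment': [-0.021, -0.059, 0.005], 'grip_width': 0.04}
```

View pics/s20.png

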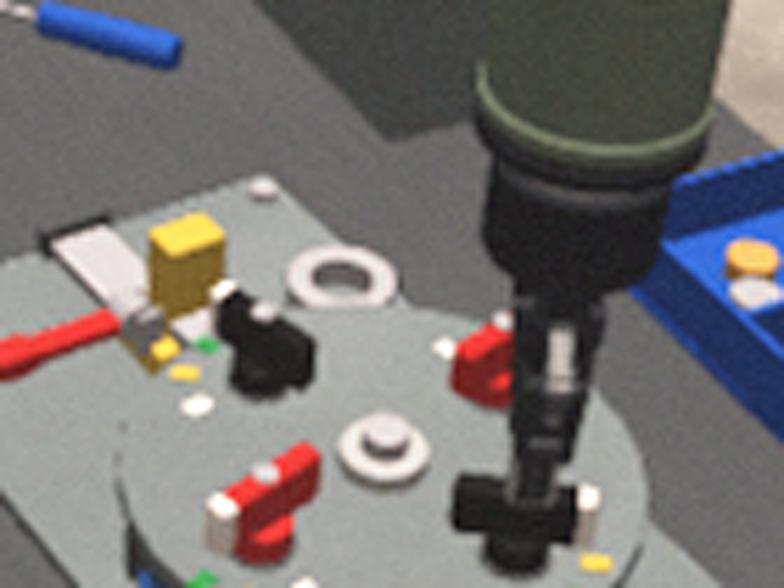

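View pics/t20.png

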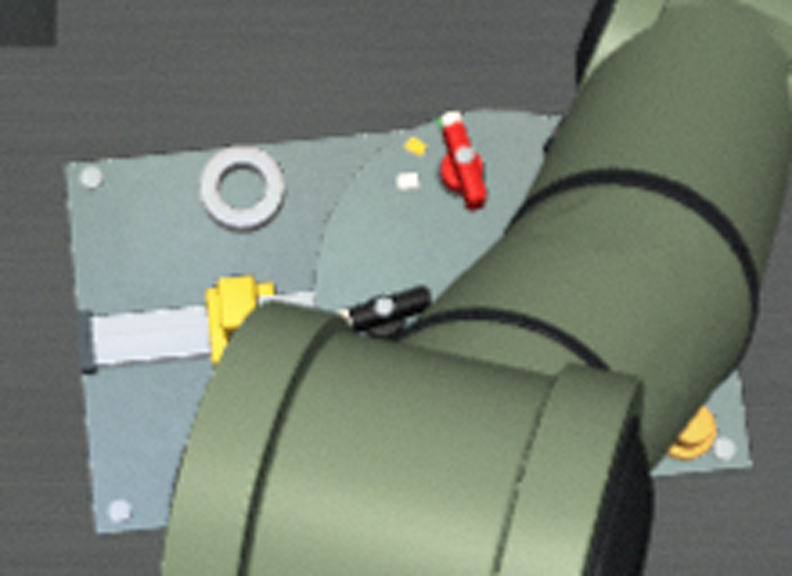

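Three knobs are tight, and the far red and black-left pointers stand over their green marks. Now the last knob.

{"api": "move_arm", "payload": {"motion": [[[0,0,-20],[0,0,0]],[[0,0,-35],[0,0,0]],[[0,0,-35],[0,0,0]],[[0,0,-35],[0,0,0]]]}}

```text
clock: 28.28
position: [0.6022, -0.1972, 0.1158]
tool_rot: [-3.142, 0.0, 2.553]
force: [-0.4, 0.0, 0.3]
grip_width: 0.0399
```

{"api": "move_arm", "payload": {"motion": [[[0,0,0],[0,0,0]],[[0,0,0],[0,0,0]],[[0,0,0],[0,0,0]],[[0,0,0],[0,0,0]],[[0,0,0],[0,0,0]]], "jaw": 5}}

```text
clock: 28.9
position: [0.6017, -0.1983, 0.1163]
tool_rot: [-3.141, 0.001, 2.552]
force: [-4.7, -5.8, 5.2]
grip_width: 0.0134
```

{"api": "move_arm", "payload": {"motion": [[[0,0,0],[0,0,-0.1]],[[0,0,0],[0,0,-0.25]],[[0,0,0],[0,0,-0.4]],[[0,0,0],[0,0,-0.54]],[[0,0,0],[0,0,-0.65]],[[0,0,0],[0,0,-0.71]],[[0,0,0],[0,0,-0.71]]]}}

```text
clock: 29.78
position: [0.6013, -0.1987, 0.1163]
tool_rot: [-3.14, 0.002, 1.842]
force: [-6.6, -7.5, 7.6]
grip_width: 0.0128
```

```bash
python3 - <<'E'
from h import *
print({k:np.round(v,3).tolist() for k,v in observe().items() if k in("qpos","position","tool_rot","force","moment","grip_width")})
f=grab_frame("side"); save(f,"s21.png",(260,140,400,245),5.6)
E
```

```text
{'qpos': [-0.072, 0.759, 0.462, 1.701, -0.445, 0.787, 0.869], 'position': [0.601, -0.199, 0.116], 'tool_rot': [-3.14, 0.002, 1.842], 'force': [-6.578, -7.548, 7.636], 'moment': [-1.526, 1.492, 0.927], 'grip_width': 0.013}
```

View pics/s21.png

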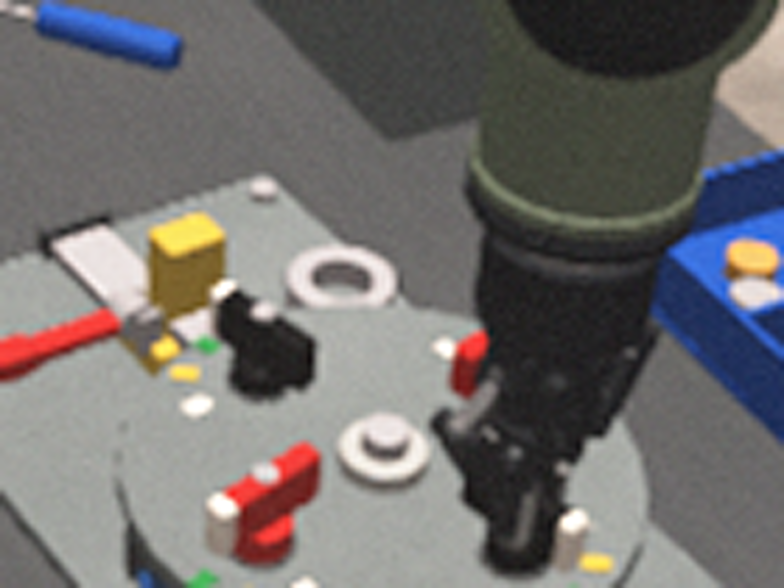

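{"api": "move_arm", "payload": {"motion": [[[0,0,0],[0,0,0.02]],[[0,0,0],[0,0,0.02]],[[0,0,0],[0,0,0.02]],[[0,0,30],[0,0,0.02]],[[0,0,70],[0,0,0.02]],[[0,0,120],[0,0,0.02]],[[-20,-40,140],[0,0,0.02]],[[-45,-90,140],[0,0,0.02]],[[-70,-140,140],[0,0,0.02]],[[-90,-190,140],[0,0,0.02]],[[-110,-235,140],[0,0,0.02]],[[-120,-255,140],[0,0,0.02]]], "jaw": 40}}

```text
clock: 31.32
position: [0.4801, -0.4547, 0.2557]
tool_rot: [-3.141, 0.001, 1.86]
force: [0.5, 0.9, -0.3]
grip_width: 0.0403
```

```bash
python3 - <<'E'
from h import *
print({k:np.round(v,3).tolist() for k,v in observe().items() if k in("position","force","grip_width")})
f=grab_frame("side"); save(f,"s22.png");save(f,"s22b.png",(230,130,390,250),5);g=grab_frame("top"); save(g,"t22.png",(180,80,400,240),3.6)
E
```

```text
{'position': [0.48, -0.455, 0.256], 'force': [0.466, 0.894, -0.259], 'grip_width': 0.04}
```

View pics/s22b.png

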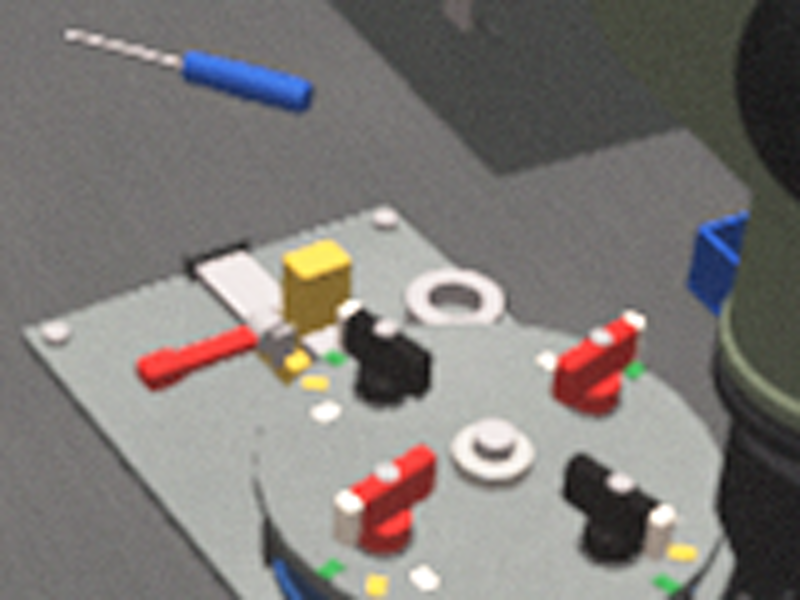

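View pics/t22.png

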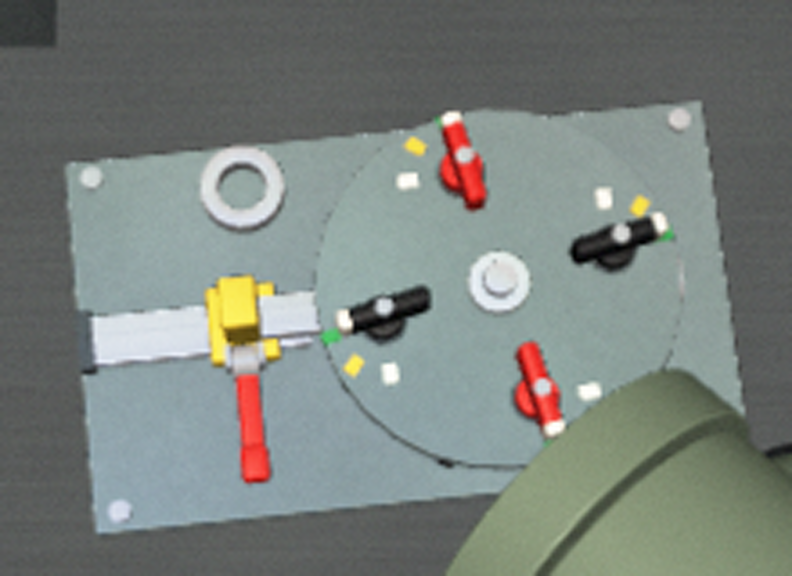

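View pics/s22.png

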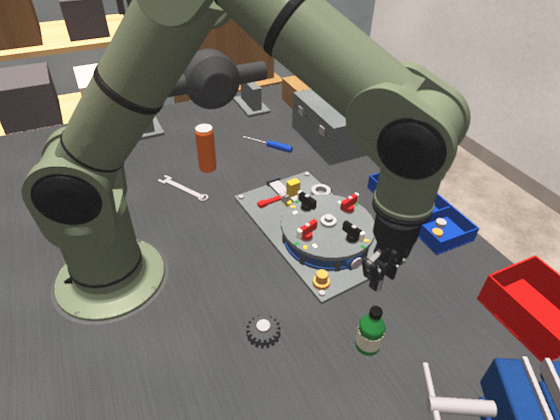

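{"api": "move_arm", "payload": {"motion": [[[0,0,0],[0,0,0]],[[0,0,0],[0,0,0]]]}}

```text
clock: 31.68
position: [0.4829, -0.451, 0.2556]
tool_rot: [3.141, -0.0, 1.864]
force: [-0.4, 0.2, 0.2]
grip_width: 0.0402
```

```bash
python3 -c "
from workcell import *
print(observe()['force']); print(job_done())"
```

```text
[-0.40096745  0.238143    0.21687246]
the job is handed in; nothing more can be done
None
```

The job is done and handed in at about 32 s of the 72 s allowed; no verdict was reported.

**What I did:**
1. I pushed the stop home with closed jaws until it hit its end (about 44 N), then swept the cam lever down flat (about 55 N at its end stop).
2. I turned both red knobs to about 0.7 rad. From there I tightened the near red knob, then the far red, then the left black, then the right black.

**Last checks:**
- **Knobs:** Each one stopped against its end at 0.5 to 0.9 N m. In the final pictures all four white pointers stand at their green marks.
- **Stop and lever:** The stop has not moved since it was pushed home, and the lever lies flat.
- **Bystanders:** All those in view stand where they were. In the last pictures the arm hides part of the right side of the bench.
- **Arm:** It is clear of everything, with tool force near 0 N.

**One hiccup:** My first grip on the far red knob closed on its hub (27 mm opening instead of about 14 mm). I opened, raised the tool 7 mm and gripped the wing properly before turning. No check failed after that.

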